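Clear the jammed tile from the glazing unit's feed chute

ROBOT

A 6-joint arm with a two-finger parallel gripper is mounted at the origin on the work surface. World frame = base frame: x ahead of the robot, y to its left, z up, the work surface at z = 0. Lengths are in m, angles in rad, forces in N, time in s.
With the tool pointing down it reaches from about 0.425 to 0.95 m from the base axis. Payload 3.5 kg.
Tool frame: the origin (TCP) lies at the very end of the fingers, on their centre line; the grasp point (between the pads) lies 19 mm behind it (robot.pinch_z is the distance from the TCP to the grasp point, in m); x points along the fingers, y is the direction in which the jaws open and shut, and the axes are right-handed (so a half turn about x gives the same grasp; the last joint's range is limited). The gripper opens to 85 mm and grips with 20 to 120 N. Pads are 22 mm wide; open, the fingers measure 114 mm over their backs; the gripper's body (76 mm by 85 mm) begins 54 mm behind the grasp point. The pads swing forward as they close: fully open they stand 13 mm farther back than shut.
Start: joints at [-0.15, 0.286, 1.577, -0, 1.279, -0.15], TCP at [0.675, 0, 0.231] pointing down, gripper open.
Joint ranges: [-2.77, 2.77], [-0.9, 2.22], [0.21, 2.48], [-1.53, 4.67], [0.24, 2.81], [-2.84, 2.84]. Speed limits (rad/s): [2.79, 2.79, 3.14, 3.14, 3.14, 3.14].

INTERFACE

Orientations are given as [roll, pitch, yaw] about the fixed x, y, z axes, in that order (R = Rz(yaw) Ry(pitch) Rx(roll)).
In Python, from station import robot gives the robot as it stands.
- The arm moves only by the tool move_arm, never from a script. Its argument "rows" is a list of rows, each an object with "delta_pos": the shift along the world's x, y, z in m, a list of three; "twist": the turn, a rotation vector about the world's x, y, z in rad, a list of three. A call has 1 to 10 rows; each row shifts and turns the pose as measured when the row begins; what a row does not reach is not made up. A row lasts 1/12 s, in which the tool goes at most 41.7 mm and 7.16 degrees, less where a joint would pass 70% of its speed; a pose out of reach is approached as far as the arm can. A call with a gripper value outside its range is refused whole. "gripper" is the opening in per cent of the stroke, from 0 (shut) to 100 (fully open), set as the call begins (left out, the last holds). The fingers move at their own pace and stop on an object; "squeeze" is the grip in N (left out, the last holds). Time passes only in rows, so rows that do not move let the fingers close. It gives the time, the measured TCP pose, the force and the opening at its end, in the units of the state.
- robot.state(): the state, without advancing time (a new reading comes with each control period).
- robot.snapshot(name): name is "scene" or "side" or "wrist"; returns a dict with "image" (400x640x3 uint8, red, green, blue), "depth" (400x640 float32, m along the optical axis (not along the pixel's ray), 0 where there is no reading), "mtx" (3x3 intrinsics, pixels), "camera_from_world" (4x4, takes a point from world to camera coordinates); the wrist camera has in their place "T_tool_cam" (4x4, takes a point from camera to tool coordinates, whose origin is the TCP and whose axes are the tool frame's). Camera axes: x right, y up, looking along -z (the intrinsics and any distortion apply to the point x, -y, -z); pixel columns grow to the right and rows downward; lengths in m; the calibration is good to about 2 mm. A picture is of the moment at which its call begins: read the wrist's pose just before it.
- robot.finish_job(): hands the job in, once; it reports no verdict.
Trained networks look in the newest picture that a camera, given by its name, has taken for a name from the list of things; names that differ only in an ending like _2 or _b are one class to them, and where a whole thing is asked for, a point or a joint stands for the part that bears it (a point fixed in the world has none). Each returns a list of dicts, best first, with "score" (0 to 1); they miss things now and then, are a little off and sometimes report something else, mostly with a low value. They report only what shows in the picture. A call takes as long as a camera call. They do not tell look-alikes from the thing itself.
- robot.find_in(camera, label): "at" ([column, row] in pixels, amid what is visible of it).
- robot.cut_out(camera, label): "mask" (400x640 bool, what is visible of it) and "at" ([column, row] in pixels, amid what is visible of it).
The state is a dict: "time_s": time; "joint_pos": joint angles; "dq": joint speeds; "effort": joint torques, N m; "eef_pos": TCP position; "ee_rot": TCP orientation; "force": force on the tool from outside, world axes, zero at the start; "torque": the same for the moment, N m; "grip_width": finger opening in m.
Only numpy, scipy, OpenCV 4.12 (cv2) and the standard library are available. Lean on these libraries where they do the work, as an engineer would, in place of code of your own. Each camera call takes 0.05 s, during which the arm holds its last target.

TASK

A fired clay tile has jammed under the hold-down lips of the sloping feed chute. Nudge it back up the chute until it lies wholly clear of the lips, then lift it out and set it down flat, without dropping it, in the empty wooden tray. Leave the tile in the other tray, and the cup and wooden rib beside the chute, where they are.

Things in the scene. Friction and masses are not known exactly. Their poses are not given: they have to be found in the camera images.
- bed: Steel bed of the feed chute, fixed, rising at 14 degrees. Origin on its upper face, on the centre line, 40 mm above the table. Axes: x across, y uphill along the bed, z square off it. A flat strip 44 mm wide, 4 mm thick, from y = -60 to 290 mm. A grey glazing unit (200 mm wide, 82 mm high, motor out to x = 160 mm) fills y below -70 mm. The tile stays wherever it is pushed to.
- lip_end (a point): Point on the bed's centre line and upper face, same axes, where the lips end uphill (bed y = 155 mm). For 125 mm downhill of it the bed is a channel: cheeks at x = 32.5 to 35.5 mm either side carry lips reaching in to x = 23 mm, undersides 17 mm and tops 20 mm above the bed. The 46 mm slot between the lips is open from above along its whole length.
- bed_top (a point): Point on the bed's centre line and upper face at its top end (bed y = 290 mm), where a ledge 3 mm thick stands 6 mm high. From the lips' end up to here there are no cheeks or lips: the tile overhangs the strip by 8 mm each side and both its sides are free from above; only a leg (30 mm wide, with a foot 90 mm wide and 5 mm high on the table) stands under the strip at bed y = 258 mm.
- tile_mid (a point): Centre of the jammed tile: a plain terracotta tile 60 mm wide (its x), 84 mm long (its y, along the chute) and 14 mm thick (its z), about 0.14 kg. It lies on the bed within the channel under the lips, a little askew, its centre 7 mm above the bed. Sides and ends are square.
- tray_empty_in (a point): Centre of the inner floor (6 mm above the table) of the empty wooden tray: 140 mm square outside, walls 6 mm thick and 20 mm high, inside 128 mm square, fixed; axes along its walls, z up.
- tray_used_in (a point): The same point of a second, equal tray, which already holds a tile of the same kind; fixed. The two trays stand side by side, either one nearer the robot.
- tray_tile_mid (a point): Centre of the tile that already lies in the second tray; not to be moved.
- cup: White pinch cup, 48 mm across and 42 mm high, standing beside the chute on its +x side; origin at the centre of its foot.
- rib: Flat wooden rib, 30 x 85 x 8 mm, lying beside the chute on its -x side; origin at the centre of its underside.
Not all that is in view belongs to the job. Leave any turquoise look-alike of the part that bears tile_mid alone. Leave any turquoise look-alike of the part that bears tray_empty_in alone.

How it is judged:
By the outcome, as a careful person would: the job done as asked, in the order asked, and still so for the second after the job is handed in, with the robot touching nothing.
It also fails if it takes over 53 s, if anything falls off the work surface, if the arm or the gripper's body presses on something with over 40 N, if the wrist force passes 120 N, or if a joint passes its speed limit or range.

## Working session

There is one attempt and no reset: what is moved stays moved. The work goes in short steps, Python scripts to look and compute and a tool call to move; the robot and the scene stay as the last step left them, time stands still between calls to the robot, and variables do not carry over. Pictures are saved under pics/ and viewed, and the job is handed in when it is done.

Besides the shell and the picture viewer there is one more tool, called after "Call:" in YAML: its name, and indented under it one key for each argument. move_arm: Moves the arm, as the interface text tells. Its arguments: {"type":"object","properties":{"rows":{"type":"array","items":{"type":"object","properties":{"delta_pos":{"type":"array","items":{"type":"number"}},"twist":{"type":"array","items":{"type":"number"}}}}},"gripper":{"type":"number"},"squeeze":{"type":"number"}},"required":["rows"]}

```bash
mkdir -p pics; ls
cat > h.py <<'E'
import numpy as np, cv2
from station import robot
def snap(n,f=None):
    s=robot.snapshot(n)
    if f: cv2.imwrite('pics/'+f,cv2.cvtColor(s['image'],cv2.COLOR_RGB2BGR))
    return s
def cfw(s,st=None):
    if 'camera_from_world' in s: return np.array(s['camera_from_world'])
    from scipy.spatial.transform import Rotation as R
    T=np.eye(4);T[:3,:3]=R.from_euler('xyz',st['ee_rot']).as_matrix();T[:3,3]=st['eef_pos']
    return np.linalg.inv(T@np.array(s['T_tool_cam']))
def unproj(s,C,u,v,d):
    K=np.array(s['mtx']);u=np.asarray(u,float);v=np.asarray(v,float);d=np.asarray(d,float)
    x=(u-K[0,2])/K[0,0]*d;y=(v-K[1,2])/K[1,1]*d
    P=np.stack([x,-y,-d,np.ones_like(d)],-1)
    return (P@np.linalg.inv(C).T)[...,:3]
def cloud(s,C):
    v,u=np.mgrid[:400,:640]
    return unproj(s,C,u,v,s['depth'])
def proj(s,C,p):
    K=np.array(s['mtx']);q=np.c_[np.atleast_2d(p),np.ones(len(np.atleast_2d(p)))]@C.T
    return np.c_[K[0,0]*q[:,0]/-q[:,2]+K[0,2],K[1,1]*-q[:,1]/-q[:,2]+K[1,2]]
E
python3 - <<'E'
from h import *
st=robot.state();print(st)
for n in ['scene','side','wrist']:
    s=snap(n,n+'0.png');print(n,s.keys(),s['mtx'])
    C=cfw(s,st)
    np.savez(n+'0.npz',C=C,**{k:np.array(x) for k,x in s.items()})
    X=cloud(s,C)
    for l in ['bed','tile_mid','tray_empty_in','cup','rib','tray_used_in','tray_tile_mid','lip_end']:
        try:
            for r in robot.find_in(n,l)[:4]:
                u,v=map(int,r['at']);print(n,l,round(r['score'],2),u,v,X[v,u].round(3))
        except Exception as e: print(l,e)
print(robot.state()['time_s'])
E
```

```text
pics
{'time_s': 0.0, 'joint_pos': array([-1.50031712e-01,  2.87216549e-01,  1.57818849e+00, -1.48908617e-05,
        1.27858913e+00, -1.49995918e-01]), 'dq': array([-4.04791093e-04, -1.33006305e-05, -7.68620945e-05,  1.34463934e-03,
       -1.67776408e-03,  2.81554619e-04]), 'effort': array([-1.79628755e-04, -4.05981302e+01, -2.92628127e+01, -1.54224781e-04,
        5.81841552e-03,  3.74769741e-06]), 'eef_pos': array([6.74339762e-01, 1.04398881e-04, 2.29907027e-01]), 'ee_rot': array([-1.71485886,  1.56839476,  2.99749864]), 'force': array([-0.50466352,  1.13153829,  0.21948657]), 'torque': array([0.01688145, 0.01128151, 0.0051644 ]), 'grip_width': 0.08545417965966619}
scene dict_keys(['image', 'depth', 'mtx', 'camera_from_world']) [[397.81447855   0.         319.89851998]
 [  0.         397.81447855 194.17463787]
 [  0.           0.           1.        ]]
scene bed 0.8 254 268 [ 0.63  -0.207  0.085]
scene tile_mid 0.88 265 196 [ 0.398 -0.042  0.013]
scene tile_mid 0.8 251 256 [ 0.593 -0.195  0.08 ]
scene tile_mid 0.52 353 177 [0.5   0.234 0.007]
scene tray_empty_in 0.85 371 128 [0.35
[... 872 characters left out ...]
78 [ 0.561 -0.215  0.078]
side lip_end 0.76 405 273 [ 0.58  -0.208  0.075]
wrist dict_keys(['image', 'depth', 'mtx', 'T_tool_cam']) [[349.07932434   0.         319.76584294]
 [  0.         349.07932434 193.60483966]
 [  0.           0.           1.        ]]
wrist bed 0.67 272 277 [ 0.63  -0.094  0.091]
wrist tile_mid 0.91 70 195 [ 0.402 -0.04   0.013]
wrist tile_mid 0.88 251 343 [ 0.604 -0.176  0.082]
wrist tray_empty_in 0.61 295 24 [0.65  0.129 0.006]
wrist cup 0.78 366 317 [ 0.732 -0.204  0.005]
wrist cup 0.56 272 278 [ 0.63  -0.096  0.09 ]
wrist rib 0.58 157 284 [ 0.477 -0.155  0.007]
wrist tray_used_in 0.75 96 20 [0.46  0.133 0.004]
wrist lip_end 0.61 273 277 [ 0.631 -0.094  0.09 ]
1.35
```

View pics/scene0.png

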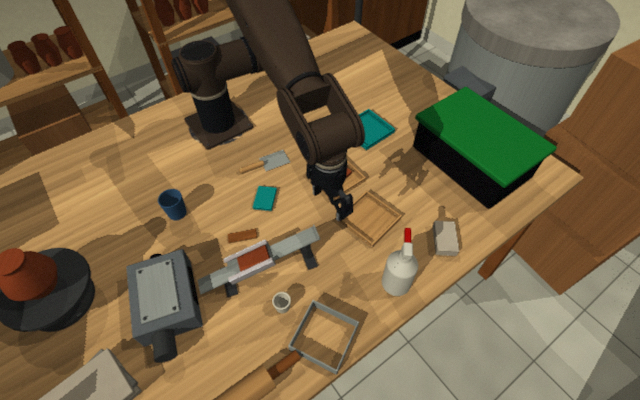

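View pics/side0.png

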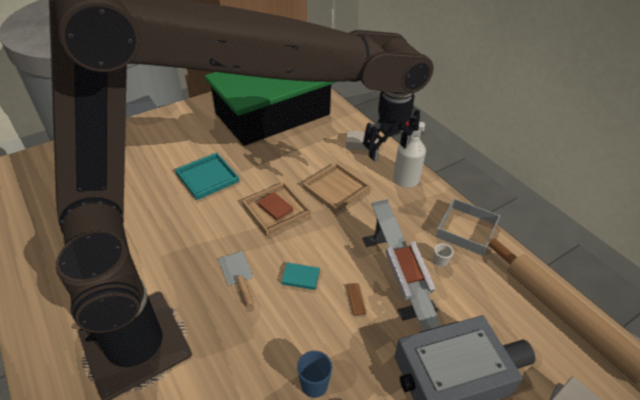

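View pics/wrist0.png

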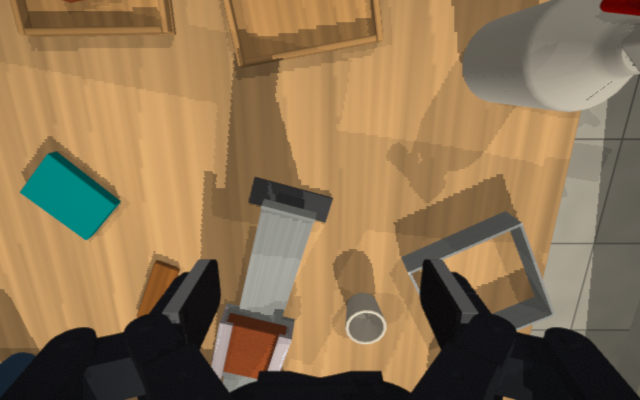

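```bash
python3 - <<'E'
from h import *
out=[]
for n in ['scene','side','wrist']:
    z=np.load(n+'0.npz');s=dict(mtx=z['mtx'],depth=z['depth'])
    X=cloud(s,z['C']);I=z['image'];ok=z['depth']>0
    m=ok&(X[...,0]>.4)&(X[...,0]<.85)&(X[...,1]>-.5)&(X[...,1]<.3)&(X[...,2]>-.02)&(X[...,2]<.16)
    out.append((n,X[m],I[m]))
    # top-down map 1mm/px
    W=np.zeros((800,450,3),np.uint8)
    P=X[m];c=I[m]
    o=np.argsort(P[:,2]);P=P[o];c=c[o]
    a=((.3-P[:,1])*1000).astype(int);b=((P[:,0]-.4)*1000).astype(int)
    for da in(0,1):
        for db in (0,1): W[np.clip(a+da,0,799),np.clip(b+db,0,449)]=c[:,::-1]
    # brick mask in the chute
    hsv=cv2.cvtColor(I,cv2.COLOR_RGB2HSV)
    br=m&(hsv[...,0]<12)&(hsv[...,1]>120)&(X[...,2]>.045)&(X[...,1]<-.1)&(X[...,1]>-.32)&(X[...,0]>.52)&(X[...,0]<.68)
    B=X[br];print(n,len(B),np.median(B,0))
    cc=B.mean(0);u,sv,vt=np.linalg.svd(B-cc,full_matrices=False);print('brick normal',vt[2],sv, vt[0])
    # strip: saturation low, above
    st=m&(hsv[...,1]<60)&(X[...,1]>-.15)&(X[...,1]<0.02)&(X[...,2]>.05)&(X[...,2]<.14)&(X[...,0]>.55)&(X[...,0]<.72)
    B=X[st];cc=B.mean(0);u,sv,vt=np.linalg.svd(B-cc,full_matrices=False)
    print('strip',len(B),cc,vt[0],vt[2],'tilt',np.degrees(np.arccos(abs(vt[2,2]))))
    cv2.imwrite(f'pics/td_{n}.png',W[:600])
    np.savez(f'c_{n}.npz',P=P,c=c)
E
python3 -c "
import cv2,numpy as np
a=[cv2.imread(f'pics/td_{n}.png')[200:,60:320] for n in ['scene','side','wrist']]
cv2.imwrite('pics/td.png',cv2.resize(np.hstack(a),None,fx=1,fy=1))"
```

```text
scene 440 [ 0.59840499 -0.19334139  0.0791239 ]
brick normal [ 0.07632279  0.2130147  -0.97406343] [0.51250181 0.25526001 0.04631661] [0.24781039 0.94220769 0.22546547]
strip 808 [ 0.63243556 -0.08579488  0.09180308] [0.33418457 0.91828803 0.21229171] [-0.11952562  0.26471392 -0.95689089] tilt 16.88475757240366
side 566 [ 0.60062263 -0.19625367  0.07959522]
brick normal [-0.06413352 -0.23993725  0.96866765] [0.58172329 0.27597398 0.04927124] [-0.25471571 -0.93457921 -0.24835781]
strip 928 [ 0.6283399 -0.0820994  0.0941394] [-0.31190074 -0.9259551  -0.21289687] [ 0.0039065   0.22282322 -0.97485104] tilt 12.876921198583828
wrist 2605 [ 0.60176162 -0.17789122  0.08025927]
brick normal [-0.05015847 -0.16856674  0.98441322] [1.32412648 0.70246713 0.14404902] [0.30585949 0.93570334 0.17581022]
strip 5930 [ 0.63075904 -0.07809292  0.09428574] [0.32921426 0.91513017 0.23271171] [-0.00394404 -0.24511518  0.96948594] tilt 14.190515892389408
```

View pics/td.png

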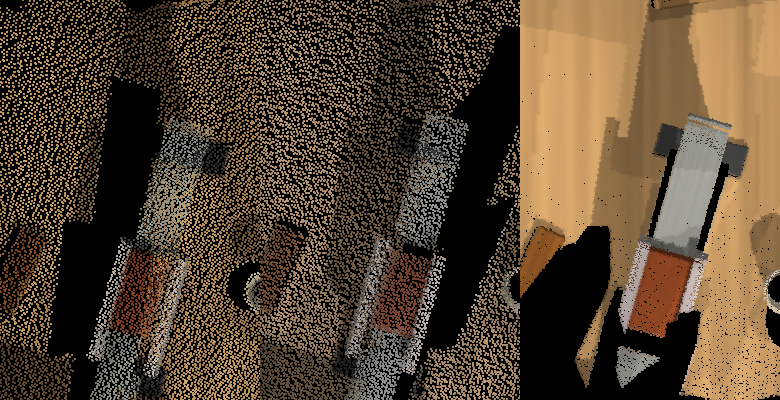

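```bash
cat >> h.py <<'E'
from scipy.spatial.transform import Rotation as R
class Bed:
    def __init__(s,o=(0.557,-0.283,0.04),az=70.2):
        s.o=np.array(o);a=np.radians(az);t=np.radians(14)
        h=np.array([np.cos(a),np.sin(a),0]);s.y=np.cos(t)*h+np.sin(t)*np.array([0,0,1]);s.x=np.array([np.sin(a),-np.cos(a),0]);s.z=np.cross(s.x,s.y);s.R=np.c_[s.x,s.y,s.z]
    def w(s,p): return s.o+np.atleast_2d(p)@s.R.T
    def b(s,p): return (np.atleast_2d(p)-s.o)@s.R
def toolrot(jaw,down,cur):
    x=down/np.linalg.norm(down);y=jaw-x*(jaw@x);y/=np.linalg.norm(y)
    M=np.c_[x,y,np.cross(x,y)]
    M2=np.c_[x,-y,np.cross(x,-y)]
    return min((R.from_matrix(M),R.from_matrix(M2)),key=lambda r:(r*cur.inv()).magnitude())
def plan(pos,rot=None):
    st=robot.state();cur=R.from_euler('xyz',st['ee_rot'])
    d=np.array(pos)-st['eef_pos'];tw=(rot*cur.inv()).as_rotvec() if rot is not None else np.zeros(3)
    print('t',round(st['time_s'],2),'dpos',d.round(4),'twist',tw.round(4),'deg',np.degrees(np.linalg.norm(tw)).round(2))
    return d,tw
E
python3 - <<'E'
from h import *
b=Bed();cur=R.from_euler('xyz',robot.state()['ee_rot'])
plan(b.w([0,35,110] and [0,.035,.11])[0],toolrot(b.x,-b.z,cur))
E
```

```text
t 1.35 dpos [-0.1155 -0.2761 -0.0761] twist [ 0.2419 -0.0422 -0.3438] deg 24.21
```

Call:
move_arm:
  rows:
    - {"delta_pos": [-0.0115,-0.0276,-0.0076],"twist": [0.0242,-0.0042,-0.0344]}
    - {"delta_pos": [-0.0115,-0.0276,-0.0076],"twist": [0.0242,-0.0042,-0.0344]}
    - {"delta_pos": [-0.0115,-0.0276,-0.0076],"twist": [0.0242,-0.0042,-0.0344]}
    - {"delta_pos": [-0.0115,-0.0276,-0.0076],"twist": [0.0242,-0.0042,-0.0344]}
    - {"delta_pos": [-0.0115,-0.0276,-0.0076],"twist": [0.0242,-0.0042,-0.0344]}
    - {"delta_pos": [-0.0115,-0.0276,-0.0076],"twist": [0.0242,-0.0042,-0.0344]}
    - {"delta_pos": [-0.0115,-0.0276,-0.0076],"twist": [0.0242,-0.0042,-0.0344]}
    - {"delta_pos": [-0.0115,-0.0276,-0.0076],"twist": [0.0242,-0.0042,-0.0344]}
    - {"delta_pos": [-0.0115,-0.0276,-0.0076],"twist": [0.0242,-0.0042,-0.0344]}
    - {"delta_pos": [-0.0115,-0.0276,-0.0076],"twist": [0.0242,-0.0042,-0.0344]}
  gripper: 0

```text
time_s: 2.18
eef_pos: [0.5584, -0.2791, 0.1577]
ee_rot: [3.086, 1.315, 1.167]
force: [1.6, 0.5, -0.6]
grip_width: 0.0002
```

```bash
cat > look.py <<'E'
from h import *
import sys
def look(tag,b=Bed(),tile=None):
    st=robot.state();s=snap('wrist',f'w{tag}.png');C=cfw(s,st)
    np.savez(f'w{tag}.npz',C=C,**{k:np.array(x) for k,x in s.items()})
    I=cv2.cvtColor(s['image'],cv2.COLOR_RGB2BGR).copy()
    def line(p,q,c):
        P=proj(s,C,b.w([p,q]));cv2.line(I,*[tuple(int(v) for v in np.round(x)) for x in P],c,1)
    for sg in(-1,1):
        line((sg*.022,-.06,0),(sg*.022,.29,0),(255,0,0))
        line((sg*.023,.03,.02),(sg*.023,.155,.02),(0,255,0));line((sg*.0355,.03,.02),(sg*.0355,.155,.02),(0,255,0))
    line((-.0355,.155,.02),(.0355,.155,.02),(0,255,0));line((-.022,.29,.006),(.022,.29,.006),(255,0,255));line((-.022,.29,0),(.022,.29,0),(255,0,0))
    cv2.imwrite(f'pics/wo{tag}.png',I)
    return st,s,C
E
python3 - <<'E'
from look import *
look('1');print(robot.state()['eef_pos'],robot.state()['grip_width'],robot.state()['time_s'])
b=Bed();cur=R.from_euler('xyz',robot.state()['ee_rot'])
plan(b.w([0,.035,.11])[0],toolrot(b.x,-b.z,cur))
E
```

```text
[ 0.5554533  -0.28456797  0.1554046 ] 4.266829029945585e-05 2.2333
t 2.23 dpos [ 0.004   0.0085 -0.0002] twist [-0.0034  0.0132  0.0109] deg 1.0
```

View pics/wo1.png

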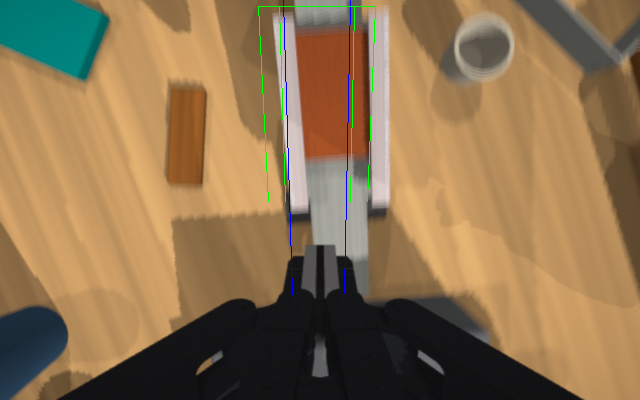

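Call:
move_arm:
  rows:
    - {"delta_pos": [0.004,0.008,0],"twist": [-0.003,0.013,0.011]}
    - {"delta_pos": [0,0,0],"twist": [0,0,0]}

```text
time_s: 2.4
eef_pos: [0.5576, -0.2798, 0.1542]
ee_rot: [-3.131, 1.326, 1.229]
force: [0.2, 0.3, -0.6]
grip_width: -0.0002
```

Run:
```python
from look import *
print(robot.state()['dq'].round(3))
look('2');print(robot.state()['eef_pos'],robot.state()['grip_width'],robot.state()['time_s'])
b=Bed();cur=R.from_euler('xyz',robot.state()['ee_rot'])
plan(b.w([0,.035,.11])[0],toolrot(b.x,-b.z,cur))
```

```text
[-0.045  0.004  0.001 -0.007 -0.006 -0.011]
[ 0.55760021 -0.27985407  0.1543165 ] 0.00015651794389284377 2.45
t 2.45 dpos [0.0019 0.0038 0.0009] twist [-0.0005 -0.0021  0.0056] deg 0.34
```

View pics/wo2.png

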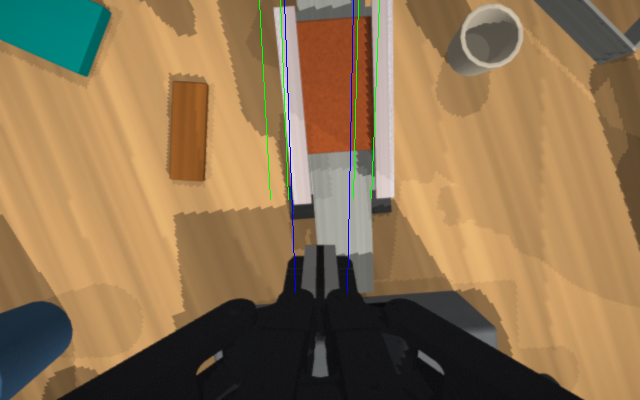

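```bash
cat > fit.py <<'E'
from h import *
from scipy.optimize import least_squares
segs=[]
for sg in(-1,1):
    segs+=[((sg*.022,.165,0),(sg*.022,.285,0)),((sg*.023,.03,.02),(sg*.023,.155,.02)),((sg*.0355,.03,.02),(sg*.0355,.155,.02)),
           ((sg*.023,.155,.02),(sg*.0355,.155,.02)),((sg*.023,.03,.02),(sg*.0355,.03,.02))]
segs+=[((-.022,.29,.006),(.022,.29,.006))]
pts=np.concatenate([np.linspace(a,b,60) for a,b in segs])
def load(f):
    z=np.load(f);g=cv2.cvtColor(z['image'],cv2.COLOR_RGB2GRAY)
    e=cv2.Canny(g,40,100);e[250:,190:500]*=(0 if f.startswith('w') else 1)
    return dict(mtx=z['mtx'],dt=cv2.distanceTransform(255-e,cv2.DIST_L2,5),C=z['C'],f=f)
def fit(files,x0):
    V=[load(f) for f in files]
    def res(p,cap):
        b=Bed((p[0],p[1],.04),p[2]*100);r=[]
        for v in V:
            q=proj(v,v['C'],b.w(pts)).astype(np.float32)
            d=cv2.remap(v['dt'],q[:,0].copy(),q[:,1].copy(),cv2.INTER_LINEAR,borderValue=cap).ravel()
            r.append(np.minimum(d,cap))
        return np.concatenate(r)
    best=None
    for dx in np.arange(-.02,.021,.005):
      for dy in np.arange(-.01,.011,.005):
        for da in (-.03,0,.03):
            p=np.array(x0)+[dx,dy,da]
            c=(res(p,12)**2).sum()
            if best is None or c<best[0]: best=(c,p)
    p=best[1]
    for cap in(12,6,3):
        p=least_squares(res,p,args=(cap,),diff_step=1e-3,x_scale=[.01,.01,.02]).x
    return p,np.mean(res(p,6))
if __name__=='__main__':
    x0=(.5715,-.285,.75)
    for fs in (['scene0.npz'],['side0.npz'],['w2.npz'],['wrist0.npz'],['scene0.npz','side0.npz','w2.npz','wrist0.npz']):
        print(fs,*fit(fs,x0))
E
python3 fit.py
```

```text
['scene0.npz'] [ 0.57469415 -0.29103151  0.74682887] 0.3451232
['side0.npz'] [ 0.57386243 -0.28752041  0.74611058] 0.68726957
['w2.npz'] [ 0.57251665 -0.29060685  0.73567487] 2.3475015
['wrist0.npz'] [ 0.55137802 -0.25851664  0.78777896] 4.9109864
['scene0.npz', 'side0.npz', 'w2.npz', 'wrist0.npz'] [ 0.57339196 -0.29031824  0.74190097] 2.228159
```

```bash
sed -i 's/o=(0.557,-0.283,0.04),az=70.2/o=(0.574,-0.290,0.04),az=74.4/' h.py
python3 - <<'E'
from h import *
b=Bed();out=[]
from fit import segs
for f in ['w2','scene0','side0','wrist0']:
    z=np.load(f+'.npz');I=cv2.cvtColor(z['image'],cv2.COLOR_RGB2BGR).copy();s=dict(mtx=z['mtx'],depth=z['depth'])
    X=cloud(s,z['C'])@np.eye(3);Q=b.b(X.reshape(-1,3)).reshape(X.shape)
    hsv=cv2.cvtColor(z['image'],cv2.COLOR_RGB2HSV)
    m=(hsv[...,0]<12)&(hsv[...,1]>120)&(abs(Q[...,0])<.03)&(Q[...,1]>0)&(Q[...,1]<.2)&(abs(Q[...,2]-.014)<.012)
    q=Q[m];print(f,len(q),'y pct',np.percentile(q[:,1],[.5,2,50,98,99.5]).round(4),'z',np.median(q[:,2]).round(4),'x',np.percentile(q[:,0],[1,99]).round(4))
    # lower edge of tile vs x ; upper edge
    for lo in np.arange(-.02,.021,.008):
        k=abs(q[:,0]-lo)<.004
        if k.sum()>5:print('  x',lo.round(3),np.percentile(q[k,1],[2,98]).round(4),end='')
    print()
    for a,c in segs:
        P=proj(s,z['C'],b.w([a,c])).round().astype(int);cv2.line(I,tuple(map(int,P[0])),tuple(map(int,P[1])),(0,255,0),1)
    out.append(I)
a=out[0];c=cv2.resize(out[1][200:320,180:340],(640,400)[:2],interpolation=0)
cv2.imwrite('pics/ov_a.png',a);cv2.imwrite('pics/ov_b.png',np.hstack([cv2.resize(out[1][220:310,190:330],None,fx=2.8,fy=2.8),cv2.resize(out[2][190:320,350:450],None,fx=1.94,fy=1.94)[:252]]))
E
```

```text
w2 9288 y pct [0.0643 0.0659 0.109  0.1455 0.1466] z 0.0142 x [-0.0221  0.0228]
  x -0.02 [0.0659 0.1456]  x -0.012 [0.0661 0.1457]  x -0.004 [0.0658 0.1456]  x 0.004 [0.066  0.1455]  x 0.012 [0.0657 0.1455]  x 0.02 [0.0658 0.1451]
scene0 436 y pct [0.0641 0.0663 0.106  0.1457 0.1463] z 0.0138 x [-0.0236  0.0178]
  x -0.02 [0.0667 0.1456]  x -0.012 [0.0667 0.1454]  x -0.004 [0.0663 0.1458]  x 0.004 [0.0655 0.1453]  x 0.012 [0.0666 0.1457]  x 0.02 [0.0695 0.139 ]
side0 566 y pct [0.0654 0.0658 0.1041 0.1465 0.1474] z 0.0146 x [-0.0195  0.0202]
  x -0.02 [0.0676 0.145 ]  x -0.012 [0.0657 0.1449]  x -0.004 [0.066  0.1456]  x 0.004 [0.0659 0.1468]  x 0.012 [0.066  0.1454]  x 0.02 [0.0654 0.1442]
wrist0 2508 y pct [0.0651 0.0675 0.1212 0.148  0.1484] z 0.0128 x [-0.0264  0.0243]
  x -0.02 [0.0674 0.148 ]  x -0.012 [0.0668 0.1479]  x -0.004 [0.0677 0.148 ]  x 0.004 [0.0674 0.1478]  x 0.012 [0.0679 0.1476]  x 0.02 [0.085  0.1478]
```

View pics/ov_a.png

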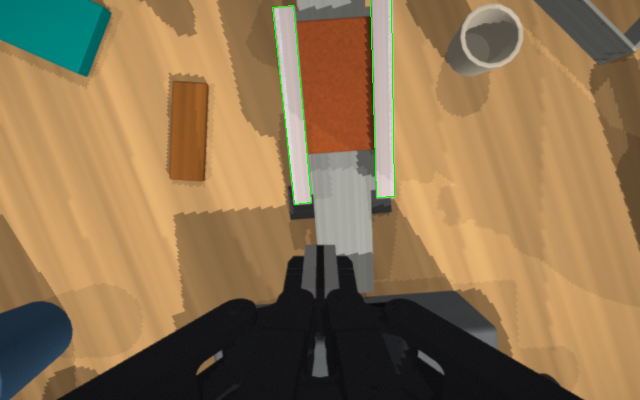

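View pics/ov_b.png

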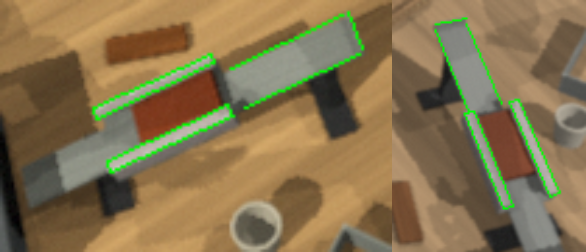

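Run:
```python
from h import *
b=Bed();st=robot.state();cur=R.from_euler('xyz',st['ee_rot']);print(b.b(st['eef_pos']))
plan(b.w([0,.035,.05])[0],toolrot(b.x,-b.z,cur))
print('dz45',(-b.z*.045).round(4),'dy10',(b.y*.01).round(5))
```

```text
[[-0.0185241   0.03285834  0.10962364]]
t 2.45 dpos [ 0.0223  0.0109 -0.0573] twist [-0.0004 -0.0021  0.0789] deg 4.52
dz45 [ 0.0029  0.0105 -0.0437] dy10 [0.00261 0.00935 0.00242]
```

Call:
move_arm:
  rows:
    - {"delta_pos": [0.0075,0.004,-0.019],"twist": [0,-0.001,0.027]}
    - {"delta_pos": [0.0075,0.004,-0.019],"twist": [0,-0.001,0.027]}
    - {"delta_pos": [0.0075,0.003,-0.019],"twist": [0,0,0.025]}
    - {"delta_pos": [0,0,0],"twist": [0,0,0]}

```text
time_s: 2.78
eef_pos: [0.5846, -0.2652, 0.1]
ee_rot: [3.109, 1.329, 1.277]
force: [-0.1, 0.9, 0.2]
grip_width: -0.0002
```

Run:
```python
from look import *
b=Bed();st,s,C=look('3');cur=R.from_euler('xyz',st['ee_rot']);print(b.b(st['eef_pos']),st['dq'].round(3),st['force'])
plan(b.w([0,.035,.005])[0],toolrot(b.x,-b.z,cur))
```

```text
[[0.00353781 0.04049    0.0517046 ]] [ 0.019 -0.047 -0.019 -0.01   0.034  0.016] [-0.12222547  0.90396326  0.15154261]
t 2.83 dpos [-0.0023  0.0073 -0.0487] twist [ 0.0061  0.0086 -0.0102] deg 0.84
```

View pics/wo3.png

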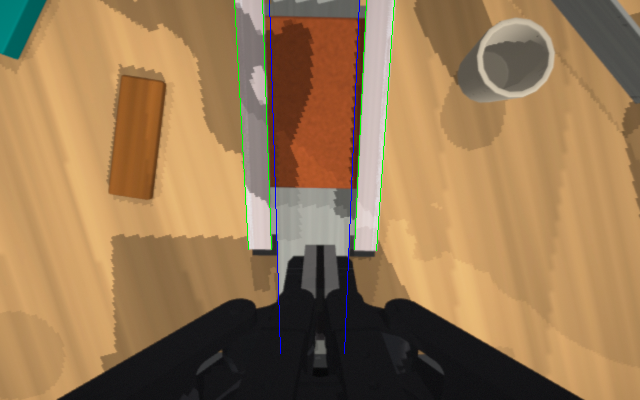

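Call:
move_arm:
  rows:
    - {"delta_pos": [-0.0015,0.002,-0.014],"twist": [0.003,0.004,-0.005]}
    - {"delta_pos": [-0.001,0.002,-0.014],"twist": [0.003,0.004,-0.005]}
    - {"delta_pos": [0,0.002,-0.01],"twist": [0,0,0]}
    - {"delta_pos": [0,0.001,-0.005],"twist": [0,0,0]}
    - {"delta_pos": [0,0,0],"twist": [0,0,0]}

```text
time_s: 3.25
eef_pos: [0.5842, -0.2572, 0.0597]
ee_rot: [3.119, 1.329, 1.278]
force: [-0.4, 0.3, -0.2]
grip_width: 0.0001
```

Run:
```python
from h import *
b=Bed();st=robot.state();cur=R.from_euler('xyz',st['ee_rot']);print(b.b(st['eef_pos']),st['dq'].round(3),st['force'])
plan(b.w([0,.05,.005])[0],toolrot(b.x,-b.z,cur))
plan(b.w([0,.167,.005])[0],toolrot(b.x,-b.z,cur))
```

```text
[[0.00100789 0.03811348 0.01084271]] [0.001 0.001 0.006 0.    0.002 0.002] [-0.41646446  0.26114207 -0.24505296]
t 3.25 dpos [ 0.0025  0.0127 -0.0028] twist [ 0.0037  0.0046 -0.0013] deg 0.35
t 3.25 dpos [0.033  0.1221 0.0255] twist [ 0.0037  0.0046 -0.0013] deg 0.35
```

Call:
move_arm:
  rows:
    - {"delta_pos": [0.001,0.005,-0.0045]}
    - {"delta_pos": [0.0012,0.0047,0.0012]}
    - {"delta_pos": [0.0013,0.0047,0.0012]}
    - {"delta_pos": [0.0013,0.0047,0.0012]}
    - {"delta_pos": [0.0018,0.0065,0.0017]}
    - {"delta_pos": [0.0018,0.0065,0.0017]}
    - {"delta_pos": [0.0018,0.0065,0.0017]}

```text
invalid input
```

Run:
```python
from h import *
b=Bed();st=robot.state();cur=R.from_euler('xyz',st['ee_rot']);print(b.b(st['eef_pos']),st['dq'].round(3),st['force'])
plan(b.w([0,.167,.005])[0],toolrot(b.x,-b.z,cur))
```

```text
[[0.00100789 0.03811348 0.01084271]] [0.001 0.001 0.006 0.    0.002 0.002] [-0.41646446  0.26114207 -0.24505296]
t 3.25 dpos [0.033  0.1221 0.0255] twist [ 0.0037  0.0046 -0.0013] deg 0.35
```

Twist is required in each row.

Call:
move_arm:
  rows:
    - {"delta_pos": [0.001,0.005,-0.0045],"twist": [0.004,0.004,0]}
    - {"delta_pos": [0.0012,0.0047,0.0012],"twist": [0,0,0]}
    - {"delta_pos": [0.0013,0.0047,0.0012],"twist": [0,0,0]}
    - {"delta_pos": [0.0013,0.0047,0.0012],"twist": [0,0,0]}
    - {"delta_pos": [0.0018,0.0065,0.0017],"twist": [0,0,0]}
    - {"delta_pos": [0.0018,0.0065,0.0017],"twist": [0,0,0]}
    - {"delta_pos": [0.0018,0.0065,0.0017],"twist": [0,0,0]}

```text
time_s: 3.83
eef_pos: [0.5951, -0.2174, 0.0651]
ee_rot: [3.134, 1.328, 1.29]
force: [-0.4, -1.1, -1.0]
grip_width: -0.0
```

Run:
```python
from h import *
b=Bed();st=robot.state();cur=R.from_euler('xyz',st['ee_rot']);print(b.b(st['eef_pos']),st['dq'].round(3),st['force'])
plan(b.w([0,.167,.005])[0],toolrot(b.x,-b.z,cur))
```

```text
[[0.0007942  0.07941247 0.00605355]] [ 0.135 -0.067  0.035  0.013 -0.005  0.127] [-0.36768023 -1.0874968  -1.01905757]
t 3.83 dpos [0.0222 0.0823 0.0202] twist [0.0019 0.0013 0.0012] deg 0.15
```

Call:
move_arm:
  rows:
    - {"delta_pos": [0.0022,0.008,0.0019],"twist": [0,0,0]}
    - {"delta_pos": [0.0022,0.008,0.0019],"twist": [0,0,0]}
    - {"delta_pos": [0.0022,0.008,0.0019],"twist": [0,0,0]}
    - {"delta_pos": [0.0022,0.008,0.002],"twist": [0,0,0]}
    - {"delta_pos": [0.0022,0.008,0.002],"twist": [0,0,0]}
    - {"delta_pos": [0.0022,0.008,0.002],"twist": [0,0,0]}
    - {"delta_pos": [0.0022,0.008,0.002],"twist": [0,0,0]}
    - {"delta_pos": [0.0022,0.008,0.002],"twist": [0,0,0]}
    - {"delta_pos": [0.0015,0.0055,0.0015],"twist": [0,0,0]}
    - {"delta_pos": [0,0,0],"twist": [0,0,0]}

```text
time_s: 4.67
eef_pos: [0.617, -0.1377, 0.0856]
ee_rot: [3.127, 1.328, 1.287]
force: [-0.5, -0.4, -0.1]
grip_width: 0.0001
```

Run:
```python
from look import *
b=Bed();st,s,C=look('4');cur=R.from_euler('xyz',st['ee_rot']);print(b.b(st['eef_pos']),st['dq'].round(3),st['force'])
plan(b.w([0,.167,.005])[0],toolrot(b.x,-b.z,cur))
```

```text
[[0.00048045 0.16456946 0.00601319]] [ 0.004 -0.     0.001 -0.008 -0.004  0.   ] [-0.4769411  -0.39878315 -0.13643949]
t 4.72 dpos [ 0.0003  0.003  -0.0003] twist [ 0.0025  0.0029 -0.0018] deg 0.24
```

View pics/wo4.png

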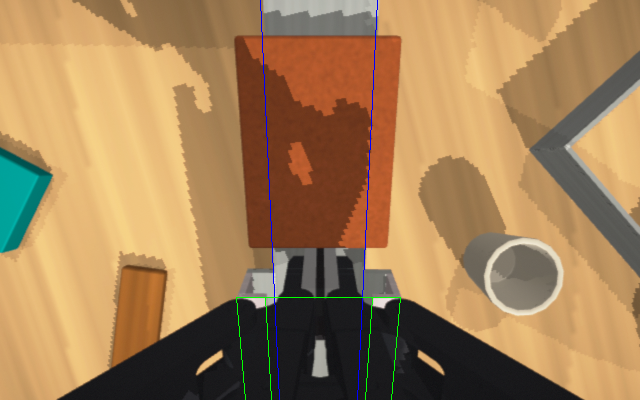

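```bash
cat > tile.py <<'E'
from h import *
def tilefit(f,b=Bed()):
    z=np.load(f);s=dict(mtx=z['mtx'],depth=z['depth']);X=cloud(s,z['C']);Q=b.b(X.reshape(-1,3)).reshape(X.shape)
    hsv=cv2.cvtColor(z['image'],cv2.COLOR_RGB2HSV)
    m=(hsv[...,0]<14)&(hsv[...,1]>110)&(abs(Q[...,0])<.045)&(Q[...,1]>.1)&(Q[...,1]<.29)&(abs(Q[...,2]-.014)<.012)
    m=cv2.morphologyEx(m.astype(np.uint8),cv2.MORPH_OPEN,np.ones((3,3)))>0
    q=Q[m];r=cv2.minAreaRect((q[:,:2]*1000).astype(np.float32));print('tile bed mm',r,'z',np.median(q[:,2]))
if __name__=='__main__':
    import sys;tilefit(sys.argv[1])
E
python3 tile.py w4.npz
```

```text
tile bed mm ((-0.12532997131347656, 216.91668701171875), (60.16259765625, 84.17276000976562), 0.04112708941102028) z 0.014235179579782303
```

Call:
move_arm:
  rows:
    - {"delta_pos": [-0.002,-0.0075,-0.002],"twist": [0,0,0]}
    - {"delta_pos": [-0.001,-0.0045,0.01],"twist": [0,0,0]}
    - {"delta_pos": [-0.001,-0.0035,0.02],"twist": [0,0,0]}
    - {"delta_pos": [0,0,0.03],"twist": [0,0,0]}
    - {"delta_pos": [0.002,0.007,0.025],"twist": [0,0,0]}
    - {"delta_pos": [0.002,0.007,0],"twist": [0,0,0]}
    - {"delta_pos": [0,0,0],"twist": [0,0,0]}
    - {"delta_pos": [0,0,0],"twist": [0,0,0]}
  gripper: 100

```text
time_s: 5.38
eef_pos: [0.6151, -0.1451, 0.1734]
ee_rot: [3.131, 1.327, 1.283]
force: [0.3, 0.4, -0.8]
grip_width: 0.0855
```

Run:
```python
from look import *
b=Bed();st,s,C=look('5');cur=R.from_euler('xyz',st['ee_rot']);print(b.b(st['eef_pos']),st['dq'].round(3),st['force'])
from tile import tilefit
tilefit('w5.npz')
plan(b.w([0,.217,.05])[0],toolrot(b.x,-b.z,cur))
```

```text
[[0.00063858 0.17840923 0.09303047]] [-0.004 -0.002  0.014  0.003  0.002 -0.001] [ 0.25105543  0.3866426  -0.75441577]
tile bed mm ((-0.39778709411621094, 216.88143920898438), (60.13564682006836, 83.82662963867188), 0.33010774850845337) z 0.014210336240947703
t 5.43 dpos [ 0.0126  0.0461 -0.0317] twist [0.0007 0.0011 0.0049] deg 0.29
```

View pics/wo5.png

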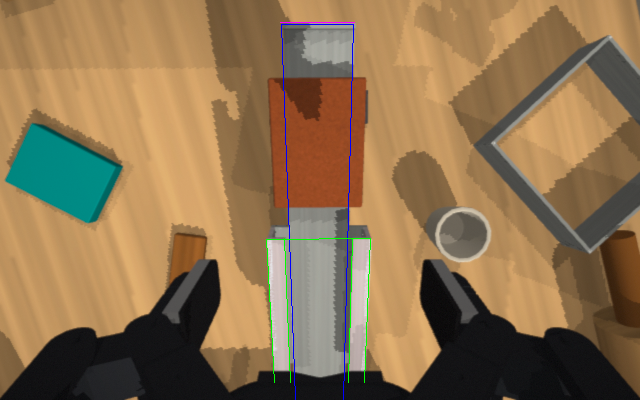

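Call:
move_arm:
  rows:
    - {"delta_pos": [0.0035,0.0125,-0.008],"twist": [0,0,0.002]}
    - {"delta_pos": [0.0035,0.0125,-0.008],"twist": [0,0,0.002]}
    - {"delta_pos": [0.0035,0.0125,-0.008],"twist": [0,0,0]}
    - {"delta_pos": [0.0015,0.006,-0.006],"twist": [0,0,0]}
    - {"delta_pos": [0,0,0],"twist": [0,0,0]}

```text
time_s: 5.85
eef_pos: [0.6243, -0.0962, 0.1332]
ee_rot: [-3.102, 1.325, 1.335]
force: [-0.0, 1.0, -0.4]
grip_width: 0.0855
```

Run:
```python
from h import *
b=Bed();st=robot.state();cur=R.from_euler('xyz',st['ee_rot']);print(b.b(st['eef_pos']),st['dq'].round(3),st['force'])
plan(b.w([0,.217,-.002])[0],toolrot(b.x,-b.z,cur))
```

```text
[[-0.00370831  0.21676521  0.04196193]] [ 0.019  0.016  0.012 -0.003 -0.001  0.005] [-0.02363649  1.02761231 -0.35699592]
t 5.85 dpos [ 0.0065  0.0095 -0.0426] twist [-0.004  -0.0089  0.0018] deg 0.57
```

Call:
move_arm:
  rows:
    - {"delta_pos": [0.0035,0.002,-0.008],"twist": [-0.002,-0.004,0.001]}
    - {"delta_pos": [0.0015,0.002,-0.01],"twist": [-0.002,-0.004,0.001]}
    - {"delta_pos": [0.001,0.0025,-0.01],"twist": [0,0,0]}
    - {"delta_pos": [0.0005,0.002,-0.008],"twist": [0,0,0]}
    - {"delta_pos": [0,0,0],"twist": [0,0,0]}

```text
time_s: 6.27
eef_pos: [0.6302, -0.085, 0.0906]
ee_rot: [-3.124, 1.327, 1.318]
force: [-1.0, 0.4, -0.3]
grip_width: 0.0854
```

Run:
```python
from look import *
b=Bed();st,s,C=look('6');cur=R.from_euler('xyz',st['ee_rot']);print(b.b(st['eef_pos']),st['dq'].round(3),st['force'])
plan(b.w([0,.217,-.002])[0],toolrot(b.x,-b.z,cur))
snap('side','s6.png')
```

```text
[[-0.00097308  0.21851382 -0.00231903]] [-0.003  0.006 -0.004 -0.004  0.002  0.   ] [-1.02801714  0.37259271 -0.28068049]
t 6.32 dpos [ 0.0003 -0.0015 -0.0007] twist [-0.0003 -0.0037 -0.0027] deg 0.26
```

View pics/wo6.png

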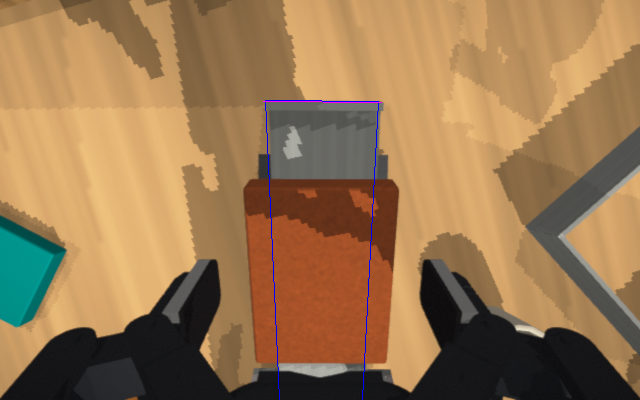

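Fingers (at x≈205 and 435 px) straddle the tile at about its middle. Closing.

Call:
move_arm:
  rows:
    - {"delta_pos": [0,0,0],"twist": [0,0,0]}
    - {"delta_pos": [0,0,0],"twist": [0,0,0]}
    - {"delta_pos": [0,0,0],"twist": [0,0,0]}
    - {"delta_pos": [0,0,0],"twist": [0,0,0]}
    - {"delta_pos": [0,0,0],"twist": [0,0,0]}
    - {"delta_pos": [0,0,0],"twist": [0,0,0]}
  gripper: 30
  squeeze: 60

```text
time_s: 6.87
eef_pos: [0.633, -0.0881, 0.0962]
ee_rot: [3.122, 1.329, 1.281]
force: [-0.2, 0.7, -0.8]
grip_width: 0.0585
```

Run:
```python
from look import *
b=Bed();st,s,C=look('7');print(b.b(st['eef_pos']),st['grip_width'],st['force'])
t=snap('side');cv2.imwrite('pics/s7.png',cv2.cvtColor(cv2.resize(t['image'][150:310,310:500],None,fx=4,fy=3.6,interpolation=cv2.INTER_CUBIC),cv2.COLOR_RGB2BGR))
```

```text
[[0.00249782 0.21767356 0.00360973]] 0.058547046437020016 [-0.22421927  0.67349321 -0.8297606 ]
```

View pics/wo7.png

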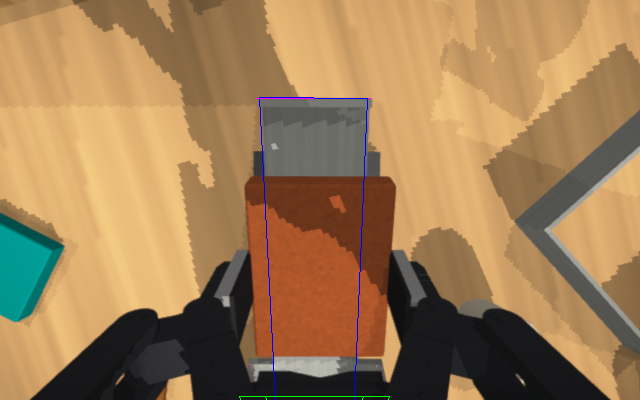

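View pics/s7.png

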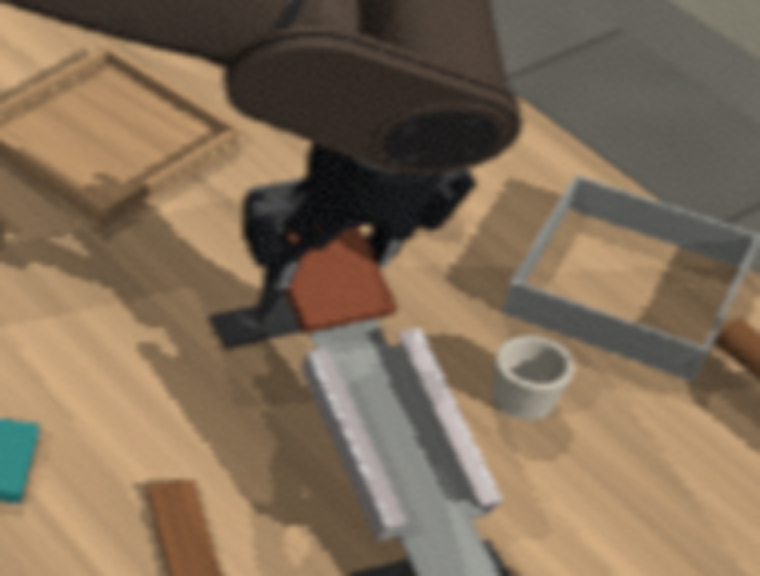

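Run:
```python
from h import *
b=Bed()
for f in ('w6','w7'):
    z=np.load(f+'.npz');s=dict(mtx=z['mtx'],depth=z['depth']);X=cloud(s,z['C']);Q=b.b(X.reshape(-1,3)).reshape(X.shape)
    T=np.linalg.inv(z['C']);
    Tc=z['T_tool_cam'];v,u=np.mgrid[:400,:640]
    P=unproj(s,np.linalg.inv(Tc),u,v,z['depth'])
    m=(P[...,0]>-.06)&(P[...,0]<.01)&(abs(P[...,1])<.065)&(abs(P[...,2])<.016)
    hsv=cv2.cvtColor(z['image'],cv2.COLOR_RGB2HSV);g=m&~((hsv[...,0]<14)&(hsv[...,1]>110))
    for sg in(-1,1):
        k=g&(P[...,1]*sg>.02)&(hsv[...,2]<150)
        if k.any(): print(f,sg,'tool x max',np.percentile(P[k][:,0],[90,98,100]).round(4),'y',np.percentile(P[k][:,1],[2,50,98]).round(4),'bed z min',np.percentile(Q[k][:,2],[0,2]).round(4))
    from tile import tilefit
    tilefit(f+'.npz')
a=[robot.state()['eef_pos'].round(4) for _ in range(3)];print(a,robot.state()['time_s'])
```

```text
w6 -1 tool x max [-0.022  -0.016  -0.0128] y [-0.0619 -0.0437 -0.0422] bed z min [0.0107 0.0139]
w6 1 tool x max [-0.0222 -0.0164 -0.0131] y [0.0425 0.0442 0.0619] bed z min [0.0105 0.0138]
tile bed mm ((-0.31008338928222656, 217.15463256835938), (59.940208435058594, 84.95032501220703), 0.13027141988277435) z 0.014198209242601328
w7 -1 tool x max [-0.0228 -0.0143 -0.0083] y [-0.0586 -0.0389 -0.0286] bed z min [0.0118 0.0178]
w7 1 tool x max [-0.0233 -0.0148 -0.0084] y [0.0289 0.0394 0.0594] bed z min [0.0121 0.0185]
tile bed mm ((2.774648666381836, 216.3524627685547), (84.93682098388672, 60.4952278137207), 89.85518646240234) z 0.016210049120122652
[array([ 0.6329, -0.088 ,  0.096 ]), array([ 0.6329, -0.088 ,  0.096 ]), array([ 0.6329, -0.088 ,  0.096 ])] 6.9667
```

Call:
move_arm:
  rows:
    - {"delta_pos": [0,0,0],"twist": [0,0,0]}
    - {"delta_pos": [0,0,0],"twist": [0,0,0]}
    - {"delta_pos": [0,0,0],"twist": [0,0,0]}
    - {"delta_pos": [0,0,0],"twist": [0,0,0]}
  gripper: 100

```text
time_s: 7.3
eef_pos: [0.6332, -0.0879, 0.0964]
ee_rot: [3.121, 1.328, 1.279]
force: [-0.8, -0.1, -0.3]
grip_width: 0.0854
```

Run:
```python
from look import *
b=Bed();st,s,C=look('8');cur=R.from_euler('xyz',st['ee_rot']);print(b.b(st['eef_pos']),st['grip_width'],st['force'])
from tile import tilefit
tilefit('w8.npz')
plan(b.w([0.0015,.217,-.007])[0],toolrot(b.x,-b.z,cur))
```

```text
[[0.00267353 0.21799127 0.00377564]] 0.08536455868120955 [-0.75251233 -0.13084714 -0.33144149]
tile bed mm ((2.561126708984375, 215.53594970703125), (60.17054748535156, 85.26521301269531), 0.015204149298369884) z 0.014209039522833082
t 7.35 dpos [-0.0007  0.0019 -0.0107] twist [ 0.0031  0.0043 -0.0008] deg 0.31
```

Call:
move_arm:
  rows:
    - {"delta_pos": [-0.0002,0.001,-0.004],"twist": [0.0015,0.002,0]}
    - {"delta_pos": [-0.0003,0.001,-0.004],"twist": [0.0015,0.002,0]}
    - {"delta_pos": [0,0,-0.0025],"twist": [0,0,0]}
    - {"delta_pos": [0,0,0],"twist": [0,0,0]}
  squeeze: 25

```text
time_s: 7.68
eef_pos: [0.6329, -0.0857, 0.0852]
ee_rot: [3.139, 1.326, 1.297]
force: [-0.0, -0.8, -0.1]
grip_width: 0.0854
```

Run:
```python
from h import *
b=Bed();st=robot.state();cur=R.from_euler('xyz',st['ee_rot']);print(b.b(st['eef_pos']),st['dq'].round(3),st['force'])
plan(b.w([0.0025,.217,-.007])[0],toolrot(b.x,-b.z,cur))
```

```text
[[ 0.00180342  0.21726604 -0.00756176]] [-0.     0.003  0.001  0.002  0.002 -0.001] [-0.02947165 -0.84166862 -0.09425847]
t 7.68 dpos [ 0.0006 -0.0006  0.0005] twist [-0.0001  0.0007 -0.0008] deg 0.06
```

Call:
move_arm:
  rows:
    - {"delta_pos": [0.0005,0,0],"twist": [0,0,0]}
    - {"delta_pos": [0,0,0],"twist": [0,0,0]}
    - {"delta_pos": [0,0,0],"twist": [0,0,0]}
  gripper: 74

```text
time_s: 7.93
eef_pos: [0.6331, -0.0855, 0.0844]
ee_rot: [-3.139, 1.326, 1.302]
force: [0.2, 0.5, 0.2]
grip_width: 0.0631
```

Call:
move_arm:
  rows:
    - {"delta_pos": [0,0,0],"twist": [0,0,0]}
    - {"delta_pos": [0,0,0],"twist": [0,0,0]}
    - {"delta_pos": [0,0,0],"twist": [0,0,0]}
  gripper: 60

```text
time_s: 8.18
eef_pos: [0.6333, -0.0857, 0.0846]
ee_rot: [-3.141, 1.326, 1.3]
force: [-0.1, -0.5, -0.3]
grip_width: 0.0594
```

Run:
```python
from look import *
b=Bed();st,s,C=look('9');cur=R.from_euler('xyz',st['ee_rot']);print(b.b(st['eef_pos']),st['grip_width'],st['force'])
from tile import tilefit
tilefit('w9.npz')
```

```text
[[ 0.00218264  0.21718988 -0.00820855]] 0.05937616815370604 [-0.08784656 -0.49782497 -0.26491775]
tile bed mm ((2.4572887420654297, 215.74212646484375), (84.43338012695312, 61.0336799621582), 89.67081451416016) z 0.014235539141184705
```

Call:
move_arm:
  rows:
    - {"delta_pos": [0,0,0],"twist": [0,0,0]}
    - {"delta_pos": [0,0,0],"twist": [0,0,0]}
  gripper: 40
  squeeze: 50

```text
time_s: 8.4
eef_pos: [0.6334, -0.0858, 0.0847]
ee_rot: [3.14, 1.326, 1.298]
force: [0.6, 0.7, -1.5]
grip_width: 0.0589
```

Call:
move_arm:
  rows:
    - {"delta_pos": [0,0,0.004],"twist": [0,0,0]}
    - {"delta_pos": [0,0,0.008],"twist": [0,0,0]}
    - {"delta_pos": [0,0,0.008],"twist": [0,0,0]}
    - {"delta_pos": [0,0,0],"twist": [0,0,0]}

```text
time_s: 8.73
eef_pos: [0.6323, -0.0853, 0.1051]
ee_rot: [-3.129, 1.326, 1.312]
force: [0.4, 0.3, -0.6]
grip_width: 0.0588
```

Run:
```python
from look import *
b=Bed();st,s,C=look('10');cur=R.from_euler('xyz',st['ee_rot']);print(b.b(st['eef_pos']),st['grip_width'],st['force'])
z=np.load('w10.npz');Tc=z['T_tool_cam'];v,u=np.mgrid[:400,:640]
P=unproj(dict(mtx=z['mtx']),np.linalg.inv(Tc),u,v,z['depth'])
hsv=cv2.cvtColor(z['image'],cv2.COLOR_RGB2HSV)
k=(hsv[...,0]<14)&(hsv[...,1]>110)&(abs(P[...,0])<.04)&(abs(P[...,1])<.045)&(abs(P[...,2])<.06)
q=P[k];print('tile in tool',cv2.minAreaRect((q[:,1:]*1000).astype(np.float32)),np.median(q[:,0]))
A=np.c_[q[:,1:],np.ones(len(q))];print('plane',np.linalg.lstsq(A,q[:,0],rcond=None)[0])
```

```text
[[0.00107407 0.22223296 0.01170596]] 0.05877311105892851 [ 0.44161304  0.33986395 -0.64791287]
tile in tool ((0.42028236389160156, 1.5487251281738281), (61.303287506103516, 84.69569396972656), 0.07454429566860199) -0.022250029756671633
plane [ 0.00093348 -0.01812359 -0.02207614]
```

View pics/wo10.png

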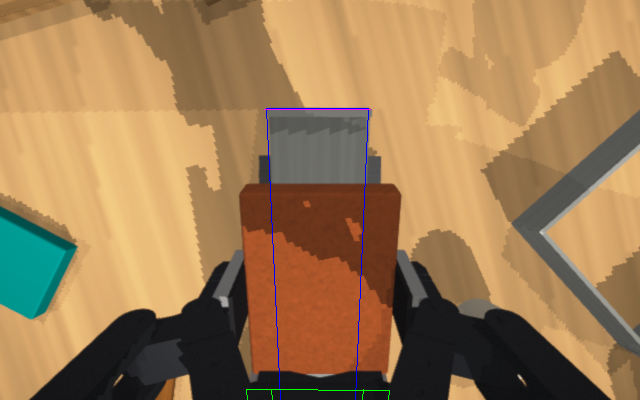

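```bash
cat > tray.py <<'E'
from h import *
from scipy.optimize import least_squares
def sq(h,z):
    c=[(-h,-h,z),(h,-h,z),(h,h,z),(-h,h,z)]
    return np.concatenate([np.linspace(c[i],c[(i+1)%4],60) for i in range(4)])
pts=np.concatenate([sq(.07,.02),sq(.064,.02)])
def w(p,q):
    c,s=np.cos(p[2]*10),np.sin(p[2]*10);return np.c_[q[:,0]*c-q[:,1]*s+p[0],q[:,0]*s+q[:,1]*c+p[1],q[:,2]]
def fit(files,x0):
    V=[]
    for f in files:
        z=np.load(f);e=cv2.Canny(cv2.cvtColor(z['image'],cv2.COLOR_RGB2GRAY),30,90)
        V.append(dict(mtx=z['mtx'],C=z['C'],dt=cv2.distanceTransform(255-e,cv2.DIST_L2,5)))
    def res(p,cap):
        r=[]
        for v in V:
            q=proj(v,v['C'],w(p,pts)).astype(np.float32)
            r.append(np.minimum(cv2.remap(v['dt'],q[:,0].copy(),q[:,1].copy(),1,borderMode=cv2.BORDER_CONSTANT,borderValue=cap).ravel(),cap))
        return np.concatenate(r)
    best=min((((res(np.array([x0[0]+dx,x0[1]+dy,a]),8)**2).sum(),(x0[0]+dx,x0[1]+dy,a)) for dx in np.arange(-.03,.031,.005) for dy in np.arange(-.03,.031,.005) for a in np.arange(-.07,.08,.008)))
    p=np.array(best[1])
    for cap in (8,4,2): p=least_squares(res,p,args=(cap,),diff_step=1e-3,x_scale=[.01,.01,.01]).x
    return p,res(p,8).mean()
if __name__=='__main__':
    for fs in (['scene0.npz'],['side0.npz'],['scene0.npz','side0.npz']):
        p,r=fit(fs,(.65,.18));print(fs,p[:2],np.degrees(p[2]*10),r)
    o=[]
    for f in ('scene0','side0'):
        z=np.load(f+'.npz');I=cv2.cvtColor(z['image'],cv2.COLOR_RGB2BGR);I=cv2.resize(I,None,fx=3,fy=3)
        q=proj(z,z['C'],w(p,pts));
        for a in q: cv2.circle(I,tuple(int(t*3+1) for t in a),0,(0,255,0),-1)
        c=(q.mean(0)*3).astype(int);o.append(I[c[1]-180:c[1]+180,c[0]-180:c[0]+180])
    cv2.imwrite('pics/tray.png',np.hstack(o))
E
python3 tray.py
```

```text
['scene0.npz'] [0.66544157 0.17916028] 18.75957408220019 0.6966722
['side0.npz'] [0.65005207 0.17127707] 10.29339089362272 0.59423935
['scene0.npz', 'side0.npz'] [0.64987666 0.16511524] 1.1227576742806047 0.8541247
```

View pics/tray.png

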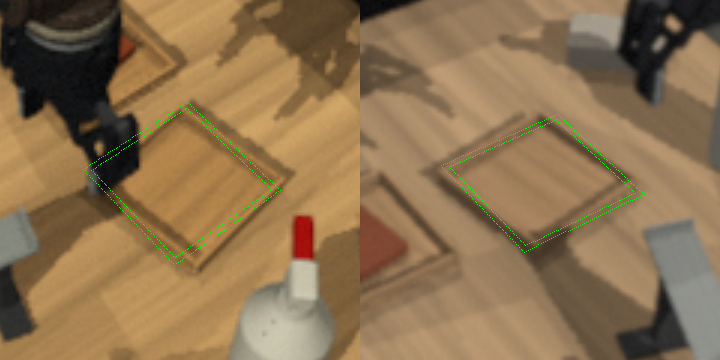

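Run:
```python
from h import *
st=robot.state();cur=R.from_euler('xyz',st['ee_rot']);a=np.radians(10.3)
d,tw=plan([.66,.04,.2],toolrot(np.array([np.cos(a),np.sin(a),0]),np.array([0,0,-1.]),cur));print(d/9,tw/9)
```

```text
t 8.78 dpos [0.028  0.1253 0.0955] twist [-0.2464  0.0077  0.4491] deg 29.36
[0.00311201 0.0139171  0.01060957] [-0.02738039  0.00085257  0.04990399]
```

Call:
move_arm:
  rows:
    - {"delta_pos": [0,0,0.018],"twist": [0,0,0]}
    - {"delta_pos": [0,0.005,0.02],"twist": [0,0,0]}
    - {"delta_pos": [0.004,0.015,0.015],"twist": [-0.035,0.001,0.064]}
    - {"delta_pos": [0.004,0.017,0.012],"twist": [-0.035,0.001,0.064]}
    - {"delta_pos": [0.004,0.018,0.01],"twist": [-0.035,0.001,0.064]}
    - {"delta_pos": [0.004,0.018,0.008],"twist": [-0.035,0.001,0.064]}
    - {"delta_pos": [0.004,0.018,0.006],"twist": [-0.035,0.001,0.064]}
    - {"delta_pos": [0.004,0.018,0.004],"twist": [-0.035,0.001,0.064]}
    - {"delta_pos": [0.004,0.014,0.002],"twist": [-0.035,0.001,0.064]}
    - {"delta_pos": [0,0,0],"twist": [0,0,0]}

```text
time_s: 9.62
eef_pos: [0.6586, 0.0416, 0.2041]
ee_rot: [-0.04, 1.559, -1.419]
force: [-0.0, -0.9, -1.1]
grip_width: 0.0589
```

Run:
```python
from look import *
st,s,C=look('11');print(st['eef_pos'],st['ee_rot'],st['grip_width'],st['dq'].round(3))
from tray import fit,w,pts
p,r=fit(['w11.npz'],(.65,.172));print(p[:2],np.degrees(p[2]*10),r)
p2,r=fit(['w11.npz','side0.npz'],(.65,.172));print(p2[:2],np.degrees(p2[2]*10),r)
I=cv2.imread('pics/w11.png')
for a in proj(s,C,w(p,pts)): cv2.circle(I,tuple(int(t) for t in a),0,(0,255,0),-1)
cv2.imwrite('pics/wt11.png',I)
```

```text
[0.65855394 0.04160693 0.20409222] [-0.04018817  1.55949969 -1.41851527] 0.05892106125217184 [-0.02  -0.008  0.01  -0.015  0.007  0.014]
[0.65013433 0.16170625] 9.486454650388927 4.146212
[0.65016704 0.16190316] 9.68953810266684 2.4943986
```

View pics/wt11.png

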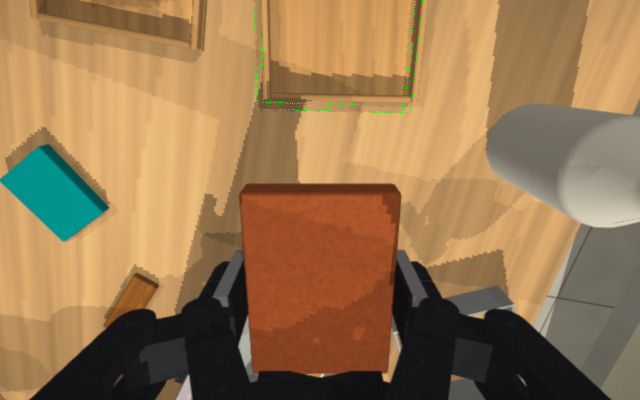

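Run:
```python
from h import *
from tray import w,pts
o=[]
p=[.651,.171,np.radians(10)/10]
for f in ('scene0','side0','w11'):
    z=np.load(f+'.npz');I=cv2.cvtColor(z['image'],cv2.COLOR_RGB2BGR);k=1 if f=='w11' else 3;I=cv2.resize(I,None,fx=k,fy=k)
    q=proj(z,z['C'],w(p,pts))
    for a in q: cv2.circle(I,tuple(int(t*k+k//2) for t in a),0,(0,255,0),-1)
    c=(q.mean(0)*k).astype(int) if k==3 else (340,130);o.append(I[max(0,c[1]-130):c[1]+130,c[0]-130:c[0]+130][:240])
cv2.imwrite('pics/tray2.png',np.hstack(o))
z=np.load('w11.npz');s=dict(mtx=z['mtx'],depth=z['depth']);X=cloud(s,z['C'])
hsv=cv2.cvtColor(z['image'],cv2.COLOR_RGB2HSV);k=(hsv[...,0]<14)&(hsv[...,1]>110)&(X[...,2]>.15)
k=cv2.erode(k.astype(np.uint8),np.ones((7,7)))>0
k[:200]=0
q=X[k];A=np.c_[q[:,:2]-q[:,:2].mean(0),np.ones(len(q))];print('slopes, mean z',np.linalg.lstsq(A,q[:,2],rcond=None)[0],q[:,:2].mean(0))
st=robot.state();cur=R.from_euler('xyz',st['ee_rot']);a=np.radians(10);print(cur.as_matrix().round(3))
d,tw=plan([.651,.171,.12],toolrot(np.array([np.cos(a),np.sin(a),0]),np.array([0,0,-1.]),cur))
```

```text
slopes, mean z [-0.01307188  0.0575643   0.22665115] [0.6580115  0.04390787]
[[ 0.001  0.982  0.189]
 [-0.011  0.189 -0.982]
 [-1.    -0.001  0.011]]
t 9.67 dpos [-0.0073  0.1307 -0.0838] twist [ 0.0113  0.0009 -0.0154] deg 1.1
```

View pics/tray2.png

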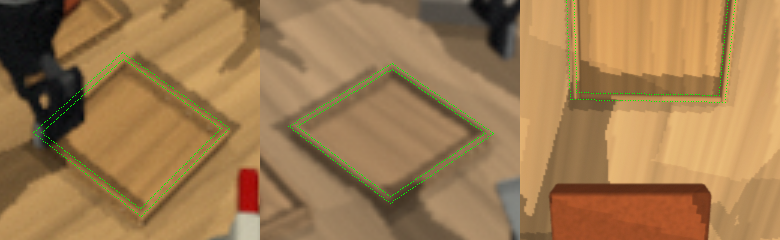

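```bash
cat > tplane.py <<'E'
from h import *
def tplane(f):
    z=np.load(f);v,u=np.mgrid[:400,:640]
    P=unproj(dict(mtx=z['mtx']),np.linalg.inv(z['T_tool_cam']),u,v,z['depth'])
    hsv=cv2.cvtColor(z['image'],cv2.COLOR_RGB2HSV)
    k=(hsv[...,0]<14)&(hsv[...,1]>110)&(abs(P[...,0]+.022)<.012)&(abs(P[...,1])<.045)&(abs(P[...,2])<.06)
    k=cv2.erode(k.astype(np.uint8),np.ones((9,9)))>0
    q=P[k];pl=np.linalg.lstsq(np.c_[q[:,1:],np.ones(len(q))],q[:,0],rcond=None)[0]
    print(f,len(q),'dx/dy,dx/dz,x0',pl.round(4),'resid',np.std(q[:,0]-np.c_[q[:,1:],np.ones(len(q))]@pl).round(5),'z range',np.percentile(q[:,2],[0,100]).round(4))
if __name__=='__main__':
    import sys
    for f in sys.argv[1:]: tplane(f)
E
python3 tplane.py w6.npz w7.npz w9.npz w10.npz w11.npz
```

```text
w6.npz 16613 dx/dy,dx/dz,x0 [-0.0051  0.0003 -0.0166] resid 0.00056 z range [-0.0408  0.0414]
w7.npz 15303 dx/dy,dx/dz,x0 [-0.001   0.0014 -0.0127] resid 0.00055 z range [-0.0398  0.0414]
w9.npz 17120 dx/dy,dx/dz,x0 [ 0.0025 -0.0058 -0.0224] resid 0.0008 z range [-0.0407  0.0413]
w10.npz 18359 dx/dy,dx/dz,x0 [ 0.0015 -0.0058 -0.0222] resid 0.00078 z range [-0.0407  0.0409]
w11.npz 18466 dx/dy,dx/dz,x0 [ 0.0029 -0.0069 -0.022 ] resid 0.00081 z range [-0.0407  0.0413]
```

Call:
move_arm:
  rows:
    - {"delta_pos": [-0.001,0.0165,-0.006],"twist": [0.002,0,-0.003]}
    - {"delta_pos": [-0.001,0.0165,-0.01],"twist": [0.002,0,-0.003]}
    - {"delta_pos": [-0.001,0.0165,-0.012],"twist": [0.002,0,-0.003]}
    - {"delta_pos": [-0.001,0.0165,-0.014],"twist": [0.002,0,-0.003]}
    - {"delta_pos": [-0.001,0.0165,-0.014],"twist": [0.002,0,-0.003]}
    - {"delta_pos": [-0.001,0.0165,-0.014],"twist": [0,0,0]}
    - {"delta_pos": [-0.001,0.0165,-0.014],"twist": [0,0,0]}
    - {"delta_pos": [0,0.01,-0.01],"twist": [0,0,0]}
    - {"delta_pos": [0,0,0],"twist": [0,0,0]}

```text
time_s: 10.42
eef_pos: [0.6492, 0.1601, 0.1041]
ee_rot: [-1.39, 1.568, -2.808]
force: [-0.9, 0.1, -1.7]
grip_width: 0.0589
```

```bash
python3 - <<'E'
from look import *
st,s,C=look('12');print(st['eef_pos'],st['grip_width'],st['dq'].round(3),st['force'])
cur=R.from_euler('xyz',st['ee_rot']);a=np.radians(10)
plan([.652,.172,.05],toolrot(np.array([np.cos(a),np.sin(a),0]),np.array([0,0,-1.]),cur))
from tray import w,pts
I=cv2.imread('pics/w12.png')
for q in proj(s,C,w([.652,.172,np.radians(10)/10],pts)): cv2.circle(I,tuple(int(t) for t in q),0,(0,255,0),-1)
cv2.imwrite('pics/wt12.png',I)
E
python3 tplane.py w12.npz
```

```text
[0.64924271 0.16011619 0.10410462] 0.05894309820019519 [-0.024 -0.004  0.006 -0.017  0.017 -0.007] [-0.85237674  0.11262433 -1.72664724]
t 10.47 dpos [ 0.0023  0.0128 -0.055 ] twist [ 0.0016 -0.0019  0.0216] deg 1.25
w12.npz 18225 dx/dy,dx/dz,x0 [ 0.0018 -0.0062 -0.022 ] resid 0.00079 z range [-0.0407  0.0417]
```

View pics/wt12.png

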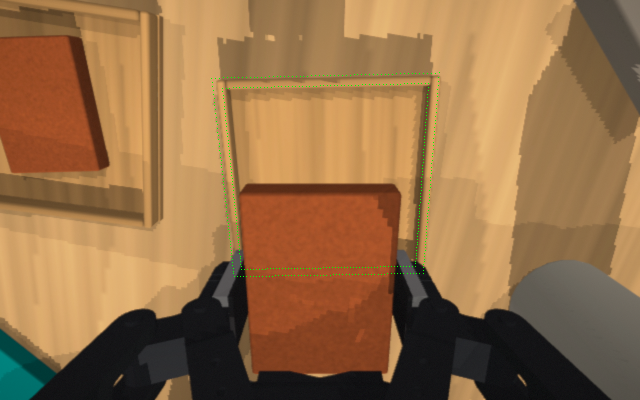

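Call:
move_arm:
  rows:
    - {"delta_pos": [0.002,0.005,-0.01],"twist": [0.001,0,0.008]}
    - {"delta_pos": [0.002,0.004,-0.015],"twist": [0,0,0.006]}
    - {"delta_pos": [0.001,0.003,-0.015],"twist": [0,0,0.005]}
    - {"delta_pos": [0,0,-0.01],"twist": [0,0,0]}
    - {"delta_pos": [0,0,0],"twist": [0,0,0]}

```text
time_s: 10.88
eef_pos: [0.6581, 0.1682, 0.0535]
ee_rot: [1.198, 1.567, -0.204]
force: [-1.0, -0.9, -2.0]
grip_width: 0.0589
```

Run:
```python
from look import *
st,s,C=look('13');print(st['eef_pos'],st['grip_width'],st['dq'].round(3),st['force'])
cur=R.from_euler('xyz',st['ee_rot']);a=np.radians(10)
plan([.654,.171,-.0],toolrot(np.array([np.cos(a),np.sin(a),0]),np.array([0,0,-1.]),cur))
from tray import w,pts
I=cv2.imread('pics/w13.png')
for q in proj(s,C,w([.654,.171,np.radians(10)/10],pts)): cv2.circle(I,tuple(int(t) for t in q),0,(0,255,0),-1)
cv2.imwrite('pics/wt13.png',I)
```

```text
[0.65807981 0.16821079 0.05349689] 0.058930385518344675 [-0.001  0.011 -0.005 -0.     0.004 -0.001] [-0.96972159 -0.89426251 -1.97566525]
t 10.93 dpos [-0.0043  0.0028 -0.0541] twist [0.0007 0.0044 0.0056] deg 0.41
```

View pics/wt13.png

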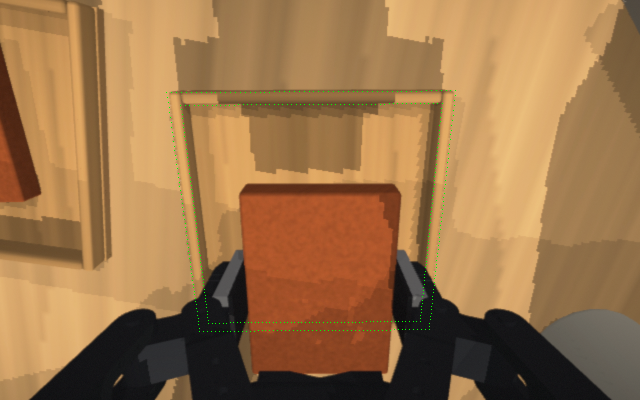

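Call:
move_arm:
  rows:
    - {"delta_pos": [-0.002,0.0015,-0.01],"twist": [0,0.002,0.003]}
    - {"delta_pos": [-0.0015,0.001,-0.012],"twist": [0,0.002,0.002]}
    - {"delta_pos": [0,0,-0.012],"twist": [0,0,0]}
    - {"delta_pos": [0,0,-0.007],"twist": [0,0,0]}
    - {"delta_pos": [0,0,-0.003],"twist": [0,0,0]}
    - {"delta_pos": [0,0,0],"twist": [0,0,0]}

```text
time_s: 11.43
eef_pos: [0.6548, 0.1705, 0.0062]
ee_rot: [0.863, 1.569, -0.534]
force: [-0.5, -0.5, -2.2]
grip_width: 0.0588
```

Run:
```python
from look import *
st,s,C=look('14');print(st['eef_pos'],st['grip_width'],st['dq'].round(3),st['force'])
cur=R.from_euler('xyz',st['ee_rot']);a=np.radians(10)
plan([.654,.171,-.0],toolrot(np.array([np.cos(a),np.sin(a),0]),np.array([0,0,-1.]),cur))
```

```text
[0.65483205 0.17050763 0.0062142 ] 0.05875445642722428 [ 0.001  0.01   0.002 -0.001 -0.002 -0.001] [-0.47643757 -0.54132026 -2.16035127]
t 11.48 dpos [-0.0009  0.0005 -0.0065] twist [0.0007 0.0014 0.0006] deg 0.1
```

Call:
move_arm:
  rows:
    - {"delta_pos": [0,0,-0.002],"twist": [0,0,0]}
    - {"delta_pos": [0,0,-0.002],"twist": [0,0,0]}
    - {"delta_pos": [0,0,-0.0015],"twist": [0,0,0]}
    - {"delta_pos": [0,0,0],"twist": [0,0,0]}

```text
time_s: 11.82
eef_pos: [0.6564, 0.1707, 0.0023]
ee_rot: [1.314, 1.566, -0.083]
force: [-0.5, 0.1, -1.2]
grip_width: 0.0593
```

Call:
move_arm:
  rows:
    - {"delta_pos": [0,0,-0.001],"twist": [0,0,0]}
    - {"delta_pos": [0,0,0],"twist": [0,0,0]}

```text
time_s: 11.98
eef_pos: [0.6569, 0.1707, 0.002]
ee_rot: [1.355, 1.565, -0.041]
force: [-0.7, 0.3, -1.0]
grip_width: 0.059
```

```bash
python3 - <<'E'
from look import *
st,s,C=look('15');print(st['eef_pos'],st['force'],st['torque'])
t=snap('side');cv2.imwrite('pics/s15.png',cv2.cvtColor(cv2.resize(t['image'][110:250,260:420],None,fx=4,fy=4,interpolation=cv2.INTER_CUBIC),cv2.COLOR_RGB2BGR))
X=cloud(s,C);
for u in (290,320,350): print(X[200:360:30,u].round(4).tolist())
print('floor',X[110:170:20,240].round(4).tolist(),X[110:170:20,400].round(4).tolist())
E
python3 tplane.py w15.npz
```

```text
[0.65692399 0.17071501 0.00195098] [-0.69541918  0.33143899 -0.97296519] [ 0.08511727 -0.02763477  0.0030756 ]
[[0.6396, 0.2053, 0.0235], [0.6413, 0.1937, 0.024], [0.6432, 0.1812, 0.0242], [0.6451, 0.1677, 0.0238], [0.6473, 0.1532, 0.0235], [0.6495, 0.1382, 0.0237]]
[[0.6503, 0.2076, 0.0246], [0.6525, 0.1952, 0.0231], [0.6547, 0.183, 0.0239], [0.657, 0.1699, 0.0241], [0.6594, 0.156, 0.0244], [0.662, 0.141, 0.0244]]
[[0.6612, 0.2093, 0.0241], [0.6637, 0.1973, 0.0234], [0.666, 0.1853, 0.0244], [0.6687, 0.1723, 0.0247], [0.6424, 0.2489, 0.1447], [0.6746, 0.1432, 0.0245]]
floor [[0.6174, 0.2339, 0.0196], [0.6155, 0.2247, 0.0062], [0.6164, 0.2168, 0.0065]] [[0.6725, 0.2435, 0.0195], [0.6776, 0.2355, 0.0063], [0.6795, 0.2277, 0.0063]]
w15.npz 19262 dx/dy,dx/dz,x0 [ 0.0014 -0.0071 -0.022 ] resid 0.00083 z range [-0.0406  0.0421]
```

View pics/w15.png

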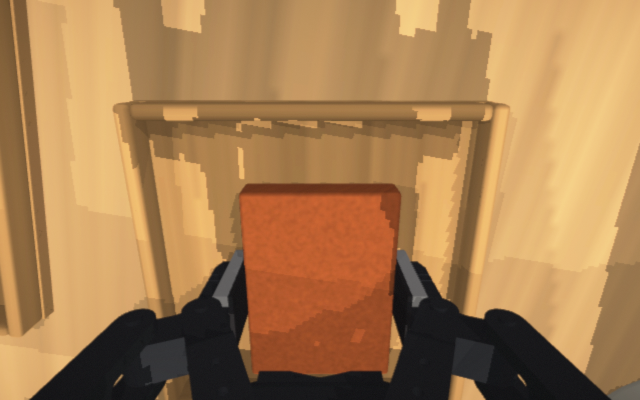

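View pics/s15.png

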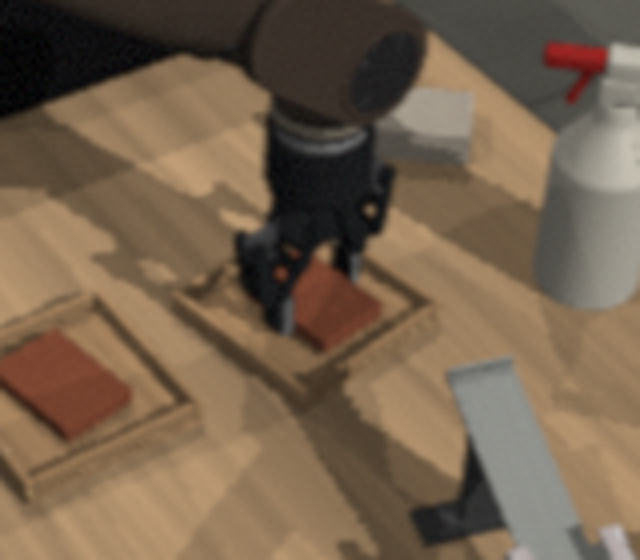

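Call:
move_arm:
  rows:
    - {"delta_pos": [-0.001,0,-0.0025],"twist": [0,0.003,0]}
    - {"delta_pos": [-0.001,0,-0.002],"twist": [0,0.002,0]}
    - {"delta_pos": [0,0,0],"twist": [0,0,0]}

```text
time_s: 12.33
eef_pos: [0.6575, 0.1708, 0.0022]
ee_rot: [1.327, 1.566, -0.069]
force: [-1.0, -0.3, -1.9]
grip_width: 0.0584
```

Run:
```python
from look import *
st,s,C=look('16');print(st['eef_pos'],st['force'],st['torque'],st['grip_width'])
X=cloud(s,C)
for u in (290,320): print(X[200:340:25,u,2].round(4).tolist())
print('floor',X[130:170:20,240,2].round(4).tolist(),X[130:170:20,400,2].round(4).tolist())
cur=R.from_euler('xyz',st['ee_rot']);a=np.radians(10)
plan([.654,.171,-.002],toolrot(np.array([np.cos(a),np.sin(a),0]),np.array([0,0,-1.]),cur))
```

```text
[0.65751369 0.17083427 0.00222688] [-0.96314343 -0.27235741 -1.86818871] [ 0.00865985  0.05668621 -0.00702763] 0.05843830249000682
[0.0245, 0.0242, 0.0237, 0.0242, 0.0245, 0.0238]
[0.0245, 0.023, 0.0235, 0.0245, 0.0253, 0.0243]
floor [0.0071, 0.0071] [0.0071, 0.0063]
t 12.38 dpos [-0.0038  0.0001 -0.0043] twist [0.0002 0.0059 0.0002] deg 0.34
```

Call:
move_arm:
  rows:
    - {"delta_pos": [-0.003,0,-0.003],"twist": [0,0.005,0]}

```text
time_s: 12.47
eef_pos: [0.6572, 0.1709, 0.0015]
ee_rot: [1.408, 1.564, 0.011]
force: [2.9, -0.3, 9.5]
grip_width: 0.0589
```

Call:
move_arm:
  rows:
    - {"delta_pos": [0,0,0],"twist": [0,0,0]}

```text
time_s: 12.55
eef_pos: [0.6579, 0.171, 0.0022]
ee_rot: [1.419, 1.563, 0.023]
force: [-0.1, 0.7, -1.9]
grip_width: 0.059
```

Call:
move_arm:
  rows:
    - {"delta_pos": [0,0,0.012],"twist": [0,0.005,0]}
    - {"delta_pos": [0,0,0.025],"twist": [0,0.003,0]}
    - {"delta_pos": [0,-0.005,0.035],"twist": [0,0,0]}
    - {"delta_pos": [-0.003,-0.02,0.035],"twist": [0,0,0]}
    - {"delta_pos": [-0.003,-0.03,0.03],"twist": [0,0,0]}
    - {"delta_pos": [-0.003,-0.03,0.02],"twist": [0.03,0,-0.055]}
    - {"delta_pos": [-0.003,-0.03,0.01],"twist": [0.03,0,-0.055]}

```text
time_s: 13.13
eef_pos: [0.6365, 0.0594, 0.1696]
ee_rot: [-2.982, 1.504, 1.804]
force: [1.3, -0.0, -0.9]
grip_width: 0.059
```

Run:
```python
from h import *
b=Bed();st=robot.state();cur=R.from_euler('xyz',st['ee_rot']);print(b.b(st['eef_pos']),st['eef_pos'],st['grip_width'])
d,tw=plan(b.w([0.001,.217,.06])[0],toolrot(b.x,-b.z,cur));print(d/8,tw/8)
```

```text
[[-0.03378783  0.37423201  0.04027009]] [0.63648596 0.05944235 0.16960881] 0.05904000842654155
t 13.13 dpos [-0.0088 -0.1609 -0.0189] twist [ 0.1776 -0.0283 -0.3463] deg 22.36
[-0.00110051 -0.02011175 -0.00236175] [ 0.02220413 -0.00353478 -0.04328291]
```

Call:
move_arm:
  rows:
    - {"delta_pos": [0,-0.01,0.012],"twist": [0.025,-0.004,-0.05]}
    - {"delta_pos": [-0.001,-0.02,0.008],"twist": [0.025,-0.004,-0.05]}
    - {"delta_pos": [-0.001,-0.022,0],"twist": [0.025,-0.004,-0.05]}
    - {"delta_pos": [-0.001,-0.022,-0.004],"twist": [0.025,-0.004,-0.05]}
    - {"delta_pos": [-0.001,-0.022,-0.006],"twist": [0.025,-0.004,-0.05]}
    - {"delta_pos": [-0.001,-0.022,-0.006],"twist": [0.025,-0.004,-0.05]}
    - {"delta_pos": [-0.001,-0.018,-0.006],"twist": [0.02,-0.004,-0.04]}
    - {"delta_pos": [0,0,0],"twist": [0,0,0]}
    - {"delta_pos": [0,0,0],"twist": [0,0,0]}

```text
time_s: 13.88
eef_pos: [0.6286, -0.0896, 0.1781]
ee_rot: [3.106, 1.327, 1.245]
force: [0.0, 0.1, -0.4]
grip_width: 0.0587
```

Run:
```python
from h import *
b=Bed();st=robot.state();cur=R.from_euler('xyz',st['ee_rot']);print(b.b(st['eef_pos']),st['dq'].round(3),st['grip_width'])
d,tw=plan(b.w([0.001,.217,.015])[0],toolrot(b.x,-b.z,cur))
```

```text
[[-0.0013561   0.23496068  0.08371463]] [-0.037  0.006  0.014 -0.018 -0.001 -0.002] 0.05873520799308023
t 13.88 dpos [ 0.0021 -0.0014 -0.071 ] twist [0.0034 0.008  0.019 ] deg 1.2
```

Call:
move_arm:
  rows:
    - {"delta_pos": [0.001,0,-0.015],"twist": [0.001,0.003,0.007]}
    - {"delta_pos": [0.001,0,-0.018],"twist": [0.001,0.003,0.006]}
    - {"delta_pos": [0,0,-0.018],"twist": [0.001,0.002,0.005]}
    - {"delta_pos": [0,0,-0.012],"twist": [0,0,0]}
    - {"delta_pos": [0,0,-0.004],"twist": [0,0,0]}
    - {"delta_pos": [0,0,0],"twist": [0,0,0]}

```text
time_s: 14.38
eef_pos: [0.6296, -0.084, 0.1038]
ee_rot: [-3.127, 1.326, 1.321]
force: [0.2, -0.2, -2.2]
grip_width: 0.0588
```

```bash
python3 - <<'E'
from look import *
b=Bed();st,s,C=look('17');cur=R.from_euler('xyz',st['ee_rot']);print(b.b(st['eef_pos']),st['dq'].round(3),st['grip_width'])
d,tw=plan(b.w([0.0015,.217,-.0072])[0],toolrot(b.x,-b.z,cur))
E
python3 tplane.py w17.npz
```

```text
[[-0.00182052  0.22248758  0.01029133]] [ 0.016  0.023  0.012  0.002 -0.004 -0.002] 0.058833834951774515
t 14.43 dpos [ 0.003  -0.0021 -0.0185] twist [-0.0011 -0.0034 -0.0091] deg 0.56
w17.npz 18043 dx/dy,dx/dz,x0 [ 0.0008 -0.0061 -0.0222] resid 0.0008 z range [-0.0408  0.0419]
```

View pics/wo17.png

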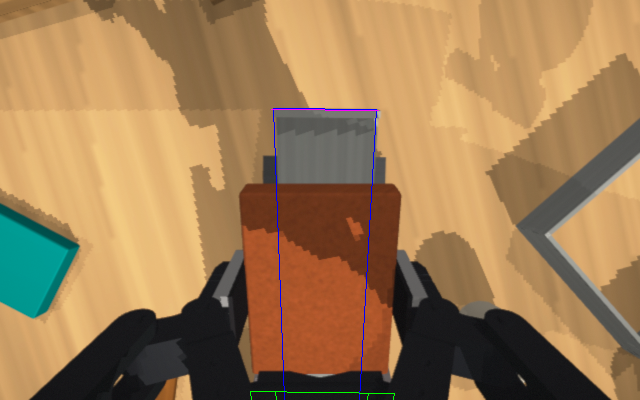

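Call:
move_arm:
  rows:
    - {"delta_pos": [0.001,-0.0005,-0.004],"twist": [-0.001,-0.002,-0.005]}
    - {"delta_pos": [0.001,-0.0005,-0.004],"twist": [0,-0.001,-0.004]}
    - {"delta_pos": [0.001,-0.0005,-0.003],"twist": [0,0,0]}
    - {"delta_pos": [0,0,-0.003],"twist": [0,0,0]}
    - {"delta_pos": [0,0,-0.0015],"twist": [0,0,0]}
    - {"delta_pos": [0,0,0],"twist": [0,0,0]}

```text
time_s: 14.93
eef_pos: [0.6352, -0.0854, 0.0902]
ee_rot: [3.117, 1.327, 1.275]
force: [-0.3, 0.2, -1.8]
grip_width: 0.0587
```

Run:
```python
from h import *
b=Bed();st=robot.state();cur=R.from_euler('xyz',st['ee_rot']);print(b.b(st['eef_pos']),st['dq'].round(3),st['grip_width'],st['force'])
d,tw=plan(b.w([0.0015,.217,-.0078])[0],toolrot(b.x,-b.z,cur))
```

```text
[[ 0.00388852  0.21930147 -0.00293829]] [-0.001 -0.001 -0.005  0.002  0.002 -0.001] 0.05868122959504853 [-0.30061105  0.22968877 -1.79972959]
t 14.93 dpos [-0.0026 -0.0004 -0.0053] twist [ 0.0021  0.0055 -0.0004] deg 0.34
```

Call:
move_arm:
  rows:
    - {"delta_pos": [-0.001,0,-0.0025],"twist": [0.001,0.003,0]}
    - {"delta_pos": [-0.001,0,-0.002],"twist": [0.001,0.002,0]}
    - {"delta_pos": [0,0,-0.001],"twist": [0,0,0]}

```text
time_s: 15.18
eef_pos: [0.6337, -0.0859, 0.0854]
ee_rot: [3.133, 1.327, 1.29]
force: [0.0, 0.0, -1.3]
grip_width: 0.0592
```

Run:
```python
from look import *
b=Bed();st,s,C=look('18');cur=R.from_euler('xyz',st['ee_rot']);print(b.b(st['eef_pos']),st['dq'].round(3),st['grip_width'],st['force'])
d,tw=plan(b.w([0.0015,.217,-.0078])[0],toolrot(b.x,-b.z,cur))
from tile import tilefit
tilefit('w18.npz')
```

```text
[[ 0.00256921  0.21730651 -0.00741152]] [ 0.     0.016  0.004  0.004 -0.022 -0.006] 0.059152529586285314 [ 0.01216391  0.03332166 -1.3177431 ]
t 15.23 dpos [-0.001   0.0001 -0.0002] twist [ 0.0006  0.0016 -0.0001] deg 0.1
tile bed mm ((2.828676223754883, 215.7127227783203), (61.472652435302734, 84.83109283447266), 0.22533655166625977) z 0.014835129292217922
```

Call:
move_arm:
  rows:
    - {"delta_pos": [0,0,-0.0008],"twist": [0,0,0]}
    - {"delta_pos": [0,0,0],"twist": [0,0,0]}

```text
time_s: 15.4
eef_pos: [0.6338, -0.086, 0.0848]
ee_rot: [3.132, 1.326, 1.289]
force: [1.1, -0.7, -1.5]
grip_width: 0.0591
```

Call:
move_arm:
  rows:
    - {"delta_pos": [0,0,0],"twist": [0,0,0]}
    - {"delta_pos": [0,0,0],"twist": [0,0,0]}
  gripper: 77
  squeeze: 25

```text
time_s: 15.57
eef_pos: [0.6343, -0.0861, 0.0855]
ee_rot: [3.126, 1.326, 1.283]
force: [0.0, -1.0, -0.8]
grip_width: 0.0661
```

Run:
```python
from look import *
b=Bed();st,s,C=look('19');cur=R.from_euler('xyz',st['ee_rot']);print(b.b(st['eef_pos']),st['dq'].round(3),st['grip_width'],st['force'])
from tile import tilefit
tilefit('w19.npz')
d,tw=plan(b.w([0.0028,.216,-.003])[0],toolrot(b.x,-b.z,cur))
```

```text
[[ 0.0032622   0.21726536 -0.00725155]] [ 0.    -0.003 -0.005  0.     0.    -0.001] 0.06610620148190788 [ 0.01995285 -0.97121148 -0.81917754]
tile bed mm ((1.5759201049804688, 215.42367553710938), (84.40953063964844, 62.708919525146484), 89.70646667480469) z 0.014190104259996943
t 15.62 dpos [-0.0011 -0.002   0.0037] twist [0.0009 0.0038 0.0003] deg 0.22
```

Call:
move_arm:
  rows:
    - {"delta_pos": [-0.0008,-0.001,0.0022],"twist": [0.0005,0.002,0]}
    - {"delta_pos": [-0.0004,-0.001,0.002],"twist": [0.0005,0.002,0]}
    - {"delta_pos": [0,0,0],"twist": [0,0,0]}

```text
time_s: 15.87
eef_pos: [0.6335, -0.0884, 0.0908]
ee_rot: [3.14, 1.326, 1.296]
force: [0.6, -0.6, 0.6]
grip_width: 0.0657
```

Run:
```python
from look import *
b=Bed();st=robot.state();print(b.b(st['eef_pos']),st['dq'].round(3),st['grip_width'],st['force'])
```

```text
[[ 0.00309014  0.21622292 -0.00159302]] [ 0.002 -0.003  0.     0.    -0.001 -0.   ] 0.06573892615553423 [ 0.61125376 -0.608416    0.55142595]
```

Call:
move_arm:
  rows:
    - {"delta_pos": [-0.0005,0.0005,-0.0013],"twist": [0,0,0]}
    - {"delta_pos": [0,0,0],"twist": [0,0,0]}

```text
time_s: 16.03
eef_pos: [0.6333, -0.0881, 0.09]
ee_rot: [3.135, 1.327, 1.292]
force: [-0.4, 0.0, 0.8]
grip_width: 0.0661
```

Call:
move_arm:
  rows:
    - {"delta_pos": [0,0,0],"twist": [0,0,0]}
    - {"delta_pos": [0,0,0],"twist": [0,0,0]}
    - {"delta_pos": [0,0,0],"twist": [0,0,0]}
  gripper: 60

```text
time_s: 16.28
eef_pos: [0.6333, -0.0883, 0.0903]
ee_rot: [3.134, 1.327, 1.291]
force: [0.5, -0.3, 0.7]
grip_width: 0.0592
```

Call:
move_arm:
  rows:
    - {"delta_pos": [0,0,0],"twist": [0,0,0]}
    - {"delta_pos": [0,0,0],"twist": [0,0,0]}
  gripper: 40
  squeeze: 50

```text
time_s: 16.45
eef_pos: [0.6335, -0.0884, 0.0905]
ee_rot: [3.132, 1.327, 1.289]
force: [-0.2, -0.1, 0.4]
grip_width: 0.0584
```

```bash
python3 - <<'E'
from look import *
b=Bed();st,s,C=look('20');cur=R.from_euler('xyz',st['ee_rot']);print(b.b(st['eef_pos']),st['dq'].round(3),st['grip_width'],st['force'])
from tile import tilefit
tilefit('w20.npz')
E
python3 tplane.py w20.npz
```

```text
[[ 0.00313128  0.21616862 -0.00180542]] [-0.001  0.     0.002 -0.     0.    -0.001] 0.05839638792803174 [-0.23858355 -0.10130549  0.44310271]
tile bed mm ((3.4548778533935547, 215.10562133789062), (85.11769104003906, 60.473690032958984), 89.72378540039062) z 0.014214517425238354
w20.npz 17141 dx/dy,dx/dz,x0 [ 0.0016  0.0004 -0.0161] resid 0.00055 z range [-0.0408  0.0409]
```

Call:
move_arm:
  rows:
    - {"delta_pos": [0,0,0.004],"twist": [0,0,0]}
    - {"delta_pos": [0,0,0.008],"twist": [0,0,0]}
    - {"delta_pos": [0,0,0.01],"twist": [0,0,0]}
    - {"delta_pos": [0,0,0.015],"twist": [0,0,0]}
    - {"delta_pos": [0,0,0.015],"twist": [0,0,0]}
    - {"delta_pos": [0,0,0],"twist": [0,0,0]}

```text
time_s: 17.0
eef_pos: [0.6312, -0.0873, 0.1437]
ee_rot: [-3.125, 1.327, 1.315]
force: [1.0, -0.5, 0.3]
grip_width: 0.0589
```

```bash
python3 - <<'E'
from look import *
st,s,C=look('21');cur=R.from_euler('xyz',st['ee_rot']);a=np.radians(10);print(st['grip_width'])
d,tw=plan([.654,.1,.19],toolrot(np.array([np.cos(a),np.sin(a),0]),np.array([0,0,-1.]),cur));print(d/9,tw/9)
E
python3 tplane.py w21.npz
```

```text
0.05887204237149384
t 17.05 dpos [0.0233 0.1872 0.0476] twist [-0.2462  0.0066  0.4452] deg 29.15
[0.00259226 0.02079798 0.00529282] [-0.0273538   0.0007384   0.04946277]
w21.npz 16358 dx/dy,dx/dz,x0 [ 0.001   0.0004 -0.0161] resid 0.00055 z range [-0.0407  0.0411]
```

Held firmly. Carry to the tray.

Call:
move_arm:
  rows:
    - {"delta_pos": [0.002,0.01,0.015],"twist": [-0.02,0.001,0.04]}
    - {"delta_pos": [0.002,0.018,0.015],"twist": [-0.029,0.001,0.052]}
    - {"delta_pos": [0.003,0.021,0.008],"twist": [-0.029,0.001,0.052]}
    - {"delta_pos": [0.003,0.022,0.004],"twist": [-0.029,0.001,0.052]}
    - {"delta_pos": [0.003,0.022,0.002],"twist": [-0.029,0.001,0.052]}
    - {"delta_pos": [0.003,0.022,0],"twist": [-0.029,0.001,0.052]}
    - {"delta_pos": [0.003,0.022,0],"twist": [-0.029,0,0.052]}
    - {"delta_pos": [0.002,0.022,0],"twist": [-0.029,0,0.052]}
    - {"delta_pos": [0.002,0.018,0],"twist": [-0.025,0,0.045]}
    - {"delta_pos": [0,0,0],"twist": [0,0,0]}

```text
time_s: 17.88
eef_pos: [0.6516, 0.1039, 0.1919]
ee_rot: [-0.244, 1.552, -1.605]
force: [0.1, 0.4, -1.9]
grip_width: 0.0583
```

Run:
```python
from h import *
st=robot.state();cur=R.from_euler('xyz',st['ee_rot']);a=np.radians(10);print(st['eef_pos'],st['grip_width'])
plan([.654,.171,.05],toolrot(np.array([np.cos(a),np.sin(a),0]),np.array([0,0,-1.]),cur))
```

```text
[0.6515557  0.10385576 0.19187379] 0.05833964088342484
t 17.88 dpos [ 0.0024  0.0671 -0.1419] twist [ 0.0189 -0.001  -0.0358] deg 2.32
```

Call:
move_arm:
  rows:
    - {"delta_pos": [0,0.011,-0.012],"twist": [0.004,0,-0.008]}
    - {"delta_pos": [0,0.014,-0.018],"twist": [0.004,0,-0.008]}
    - {"delta_pos": [0,0.014,-0.02],"twist": [0.004,0,-0.007]}
    - {"delta_pos": [0.001,0.013,-0.02],"twist": [0.003,0,-0.006]}
    - {"delta_pos": [0.001,0.009,-0.02],"twist": [0.003,0,-0.005]}
    - {"delta_pos": [0,0.002,-0.02],"twist": [0,0,0]}
    - {"delta_pos": [0,0,-0.015],"twist": [0,0,0]}
    - {"delta_pos": [0,0,-0.006],"twist": [0,0,0]}
    - {"delta_pos": [0,0,0],"twist": [0,0,0]}

```text
time_s: 18.63
eef_pos: [0.649, 0.1744, 0.0511]
ee_rot: [-1.919, 1.565, 2.965]
force: [-0.3, -0.8, -1.5]
grip_width: 0.0587
```

```bash
python3 - <<'E'
from look import *
st,s,C=look('22');cur=R.from_euler('xyz',st['ee_rot']);a=np.radians(10);print(st['eef_pos'],st['grip_width'])
plan([.654,.171,.02],toolrot(np.array([np.cos(a),np.sin(a),0]),np.array([0,0,-1.]),cur))
from tray import w,pts
I=cv2.imread('pics/w22.png')
for q in proj(s,C,w([.654,.171,np.radians(10)/10],pts)): cv2.circle(I,tuple(int(t) for t in q),0,(0,255,0),-1)
cv2.imwrite('pics/wt22.png',I)
E
python3 tplane.py w22.npz
```

```text
[0.64903461 0.1744218  0.05105508] 0.058734006639520046
t 18.68 dpos [ 0.0049 -0.0033 -0.0315] twist [-0.001  -0.0055  0.0028] deg 0.36
w22.npz 16598 dx/dy,dx/dz,x0 [ 0.001   0.0001 -0.0159] resid 0.00055 z range [-0.0406  0.0411]
```

View pics/wt22.png

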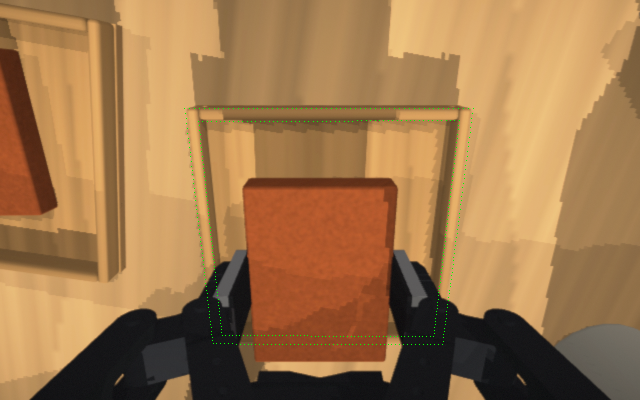

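Call:
move_arm:
  rows:
    - {"delta_pos": [0.0015,-0.001,-0.01],"twist": [0,-0.003,0.001]}
    - {"delta_pos": [0.0015,-0.001,-0.012],"twist": [0,-0.002,0.001]}
    - {"delta_pos": [0.0005,-0.0005,-0.01],"twist": [0,0,0]}
    - {"delta_pos": [0,0,-0.006],"twist": [0,0,0]}
    - {"delta_pos": [0,0,0],"twist": [0,0,0]}

```text
time_s: 19.1
eef_pos: [0.656, 0.1708, 0.0142]
ee_rot: [1.648, 1.563, 0.249]
force: [-0.3, -0.3, -0.9]
grip_width: 0.0585
```

Run:
```python
from h import *
st=robot.state();cur=R.from_euler('xyz',st['ee_rot']);a=np.radians(10);print(st['eef_pos'],st['grip_width'],st['force'])
plan([.654,.171,.004],toolrot(np.array([np.cos(a),np.sin(a),0]),np.array([0,0,-1.]),cur))
```

```text
[0.65600644 0.17075187 0.01420208] 0.05851220710989661 [-0.28809754 -0.28266845 -0.8876831 ]
t 19.1 dpos [-0.002   0.0002 -0.0102] twist [-0.0019  0.0075  0.0029] deg 0.48
```

Call:
move_arm:
  rows:
    - {"delta_pos": [-0.001,0,-0.003],"twist": [-0.001,0.004,0.002]}
    - {"delta_pos": [-0.001,0,-0.0025],"twist": [-0.001,0.003,0.001]}
    - {"delta_pos": [0,0,-0.0015],"twist": [0,0,0]}
    - {"delta_pos": [0,0,-0.001],"twist": [0,0,0]}

```text
time_s: 19.43
eef_pos: [0.6546, 0.1706, 0.0061]
ee_rot: [1.297, 1.57, -0.099]
force: [0.8, 0.0, -0.5]
grip_width: 0.0588
```

Call:
move_arm:
  rows:
    - {"delta_pos": [0,0,-0.001],"twist": [0,0,0]}

```text
time_s: 19.52
eef_pos: [0.6548, 0.1706, 0.0053]
ee_rot: [1.396, 1.569, -0.0]
force: [0.4, -0.8, -1.4]
grip_width: 0.0586
```

Run:
```python
from look import *
st,s,C=look('23');cur=R.from_euler('xyz',st['ee_rot']);a=np.radians(10);print(st['eef_pos'],st['grip_width'],st['force'])
plan([.654,.171,.004],toolrot(np.array([np.cos(a),np.sin(a),0]),np.array([0,0,-1.]),cur))
X=cloud(s,C)
for u in (290,320): print(X[200:340:25,u,2].round(4).tolist())
print('floor',X[140:190:20,230,2].round(4).tolist(),X[140:190:20,420,2].round(4).tolist())
```

```text
[0.65482546 0.17064263 0.00533129] 0.05862821339556328 [ 0.40742336 -0.84629866 -1.38180969]
t 19.57 dpos [-0.0007  0.0004 -0.0012] twist [0.0001 0.0014 0.0002] deg 0.08
[0.0205, 0.0209, 0.1481, 0.021, 0.0209, 0.0214]
[0.0203, 0.0217, 0.0211, 0.0215, 0.0212, 0.0205]
floor [0.0056, 0.0066, 0.0065] [0.0059, 0.0064, 0.0067]
```

Call:
move_arm:
  rows:
    - {"delta_pos": [0,0,-0.0012],"twist": [0,0.001,0]}

```text
time_s: 19.65
eef_pos: [0.655, 0.1707, 0.0044]
ee_rot: [1.447, 1.57, 0.051]
force: [-0.2, -1.2, -1.1]
grip_width: 0.0587
```

Call:
move_arm:
  rows:
    - {"delta_pos": [0,0,-0.0012],"twist": [0,0,0]}

```text
time_s: 19.73
eef_pos: [0.6551, 0.1707, 0.0042]
ee_rot: [0.73, 1.57, -0.666]
force: [-4.5, -1.2, 8.0]
grip_width: 0.0587
```

Call:
move_arm:
  rows:
    - {"delta_pos": [0,0,-0.0012],"twist": [0,0,0]}

```text
time_s: 19.82
eef_pos: [0.6551, 0.1707, 0.0043]
ee_rot: [-1.001, 1.57, -2.397]
force: [-4.7, -1.5, 5.6]
grip_width: 0.0586
```

Tile is on the floor (contact at the predicted 4.2 mm). Open gradually.

Call:
move_arm:
  rows:
    - {"delta_pos": [0,0,0],"twist": [0,0,0]}
    - {"delta_pos": [0,0,0],"twist": [0,0,0]}
    - {"delta_pos": [0,0,0],"twist": [0,0,0]}
  gripper: 78
  squeeze: 25

```text
time_s: 20.07
eef_pos: [0.6565, 0.171, 0.0056]
ee_rot: [1.409, 1.567, 0.013]
force: [0.2, -0.3, 0.9]
grip_width: 0.0665
```

Run:
```python
from look import *
st,s,C=look('24');print(st['eef_pos'],st['grip_width'],st['force'])
X=cloud(s,C)
for u in (290,320): print(X[200:340:25,u,2].round(4).tolist())
```

```text
[0.6565452  0.17097457 0.0055982 ] 0.06648831023384325 [ 0.24433047 -0.34606592  0.90521043]
[0.0199, 0.02, 0.0204, 0.0202, 0.0208, 0.0203]
[0.0205, 0.0204, 0.0201, 0.0191, 0.0189, 0.0203]
```

View pics/w24.png

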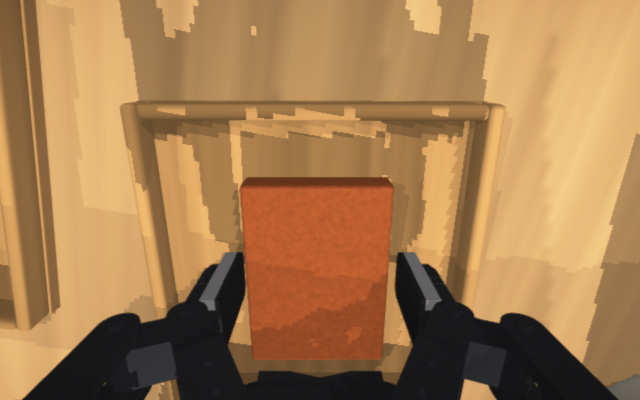

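Call:
move_arm:
  rows:
    - {"delta_pos": [-0.001,0,0.001],"twist": [0,0,0]}
    - {"delta_pos": [-0.001,0,0.004],"twist": [0,0,0]}
    - {"delta_pos": [0,0,0.008],"twist": [0,0,0]}
    - {"delta_pos": [0,0,0.015],"twist": [0,0,0]}
    - {"delta_pos": [0,0,0.03],"twist": [0,0,0]}
    - {"delta_pos": [0,0,0.04],"twist": [0,0,0]}
    - {"delta_pos": [0,0,0.04],"twist": [0,0,0]}
    - {"delta_pos": [0,-0.02,0.02],"twist": [0,0,0]}
    - {"delta_pos": [0,-0.02,0],"twist": [0,0,0]}
    - {"delta_pos": [0,0,0],"twist": [0,0,0]}
  gripper: 88

```text
time_s: 20.95
eef_pos: [0.6522, 0.1307, 0.1792]
ee_rot: [1.309, 1.563, -0.084]
force: [-0.2, 0.3, -0.6]
grip_width: 0.0749
```

Run:
```python
from look import *
st,s,C=look('25');print(st['eef_pos'],st['force'],st['dq'].round(3))
X=cloud(s,C);hsv=cv2.cvtColor(s['image'],cv2.COLOR_RGB2HSV)
k=(hsv[...,0]<14)&(hsv[...,1]>110)&(X[...,2]<.03)&(abs(X[...,0]-.654)<.06)&(abs(X[...,1]-.171)<.064)
k=cv2.erode(k.astype(np.uint8),np.ones((3,3)))>0
q=X[k];q=q[q[:,2]>.016];print(cv2.minAreaRect((q[:,:2]*1000).astype(np.float32)),np.median(q[:,2]),np.linalg.lstsq(np.c_[q[:,:2],np.ones(len(q))],q[:,2],rcond=None)[0])
snap('side','s25.png');snap('scene','c25.png')
```

```text
[0.65218327 0.13067867 0.17920948] [-0.19086977  0.28103059 -0.60014864] [ 0.037 -0.061 -0.052  0.038  0.023  0.021]
((655.4564208984375, 169.54843139648438), (58.49815368652344, 82.77123260498047), 10.138710021972656) 0.020134803930465628 [-4.92941358e-06  4.59703695e-04  2.00662192e-02]
```

View pics/w25.png

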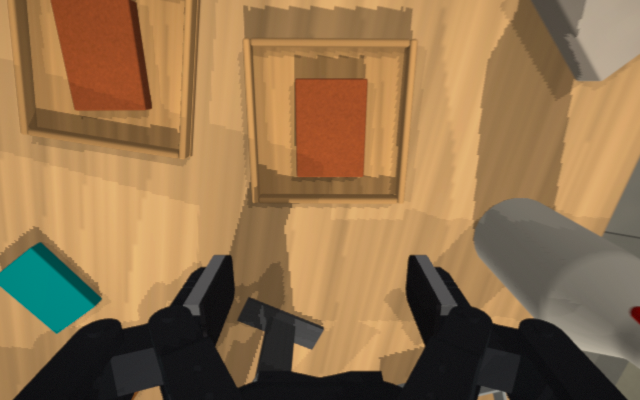

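View pics/s25.png

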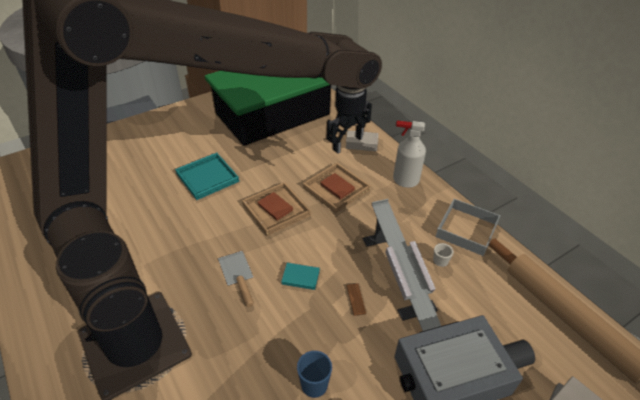

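The tile lies flat and centred in the empty tray (wrist image about (331,128)). The cup (443,253), rib (355,298) and the other tile (275,205) are unmoved. Settle the arm and hand in.

Call:
move_arm:
  rows:
    - {"delta_pos": [0,0,0],"twist": [0,0,0]}
    - {"delta_pos": [0,0,0],"twist": [0,0,0]}
    - {"delta_pos": [0,0,0],"twist": [0,0,0]}

```text
time_s: 21.35
eef_pos: [0.649, 0.1352, 0.1732]
ee_rot: [-2.315, 1.568, 2.578]
force: [0.5, 0.3, -0.0]
grip_width: 0.0754
```

Run:
```python
from h import *
print(robot.finish_job())
```

```text
the job is handed in; nothing more can be done
None
```

The tile now lies flat in the empty wooden tray, and I handed the job in at about 21.4 s of the 53 s allowed.

I pushed it up the chute with the shut fingers until its lower end was about 20 mm clear of the lips. Then I gripped it across its sides, lifted it out, and opened the fingers once it had touched the tray floor.

**Last checks:**
- **Position:** the tile's top is level at 20 mm, which puts its underside on the tray floor. It is within about 2 mm of the tray's centre and square to it.
- **Other things:** the cup, the rib and the tile in the other tray look unmoved in the side picture. I compared that by eye and did not measure it.
- **Robot:** it stood clear and touched nothing at hand-in. The highest force I read while setting down was about 9.5 N.

**What did not go to plan:**
- My first grip was too high, so I opened and gripped again. This shifted the tile about 3 mm sideways on the bed.
- The second grip was too low: the fingertips reached the tray floor with the tile still 3–4 mm above it. I carried the tile back to the open part of the bed, gripped it about 6 mm higher and brought it over again, so it did not have to be dropped.
- I started opening the fingers while they were still partly between the lips after the push. I saw no sign of contact afterwards, and the tile had not moved.

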